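# Lower the glass lamp globe into the stave tub with the lamp hook

### The job

Take the lamp hook from the blue plank rack, catch the opal glass lamp globe by its wire bail with the hook, and lower it gently into the deep stave tub until it stands upright on the bottom, without dropping it, pressing hard on it or touching the globe with the gripper. Then slip the hook out, leave the globe standing there and hang the lamp hook back on its empty fork; do not disturb the bell hammer, the snuffer, the ladle or the sconce.

Things in the scene. Friction and masses are not known exactly. Their poses are not given: they have to be found in the camera images.
- lamphook_grip (a point): Lamp hook, a loose 0.12 kg hand tool 161 mm long that hangs upright in one of the rack's three forks: the middle of its round birch grip (22 mm diameter; the grip reaches 40 mm above and 31 mm below this point). Below the grip comes a wooden ball collar, then a 6 mm iron rod ending in an upturned J-shaped hook. Axes: z up along the grip, x the way the hook's free tip lies from the rod. The grip may be taken at any yaw.
- lamphook_collar (a point): Centre of the lamp hook's ball collar (28 mm diameter), 45 mm below the middle of the grip; same axes. The collar is what rests on the two prongs of a fork; the rod hangs down between them. The rod is straight for 34 mm below this point, then cranked 10 mm back (-x).
- lamphook_seat (a point): The seat of the lamp hook, the lowest point of the inside of the J, 115 mm below the middle of the grip and in line with the grip's axis; same axes. The iron is 6 mm thick, so the tool's underside is 6 mm below this point; the free tip ends 10 mm above it, 7 to 13 mm away to +x; the rod rises 7 to 13 mm away to -x and is cranked back over the axis from 24 mm above the seat on.
- globe: Opal glass lamp globe, a white ball of 54 mm diameter on a tin foot (36 mm across) with a flat tin cap (39 mm across, its top 58 mm up) and a stiff upright wire bail fixed to the cap; loose, mass 0.2 to 0.4 kg. Origin: centre of the underside of the foot; z up. The arch of the bail lies in the y-z plane, so a hook goes through it along x, from either side. Stands on the sill at the start.
- globe_center (a point): Centre of the white ball, 30 mm above the underside of the foot; axes as the globe.
- globe_bail (a point): Underside of the top of the wire bail, in the middle, 86 mm above the underside of the foot and 28 mm above the top of the cap; axes as the globe. The wire is 4 mm thick; the opening is 34 mm wide in y at its foot, 28 mm high in the middle.
- tub: Hand-coopered round wooden stave tub, fixed, 120 mm high, 128 mm across at the foot and 142 mm at the rim, wall 8 mm, open at the top. Origin: centre of its foot, on the sill; z up. Its flat bottom head is let into the staves somewhere between 12 and 47 mm above the foot, differently each time, and no reading of it is given: it has to be felt.
- tub_mouth (a point): Centre of the tub's mouth, level with the rim, 120 mm above the foot.
- rack: Blue plank rack, fixed, 420 mm wide and 215 mm high with three forged iron forks and a brass thumb latch. Origin: at the foot of the plank face, in the middle; x points into the planks, so the forks jut out along -x (112 mm); z up; the forks are at y = -100, 0 and 100 mm. One holds the lamp hook, one the hammer, one the snuffer.
- fork0 (a point): Fork at the rack's y = -100 mm: where the centre of the lamp hook's collar lies when it hangs here, 80 mm out from the planks, 158 mm up; axes as the rack. Two iron prongs 8 mm thick, 18 mm apart, open at the front (-x), dipped here, ends upturned by 12 mm: move the collar in or out along x with its centre 20 to 30 mm above this point (higher, the hook below meets the prongs).
- fork1 (a point): The same for the middle fork (y = 0).
- fork2 (a point): The same for the fork at y = 100 mm.
- hammer: Bystander: dark iron bell hammer, knob of 32 mm up, 5 to 9 mm handle hanging 125 mm below it, in a fork; loose. Origin: centre of the knob.
- snuffer: Bystander: iron candle snuffer, 28 mm ball up, thin rod and a cone hanging 112 mm below it, in a fork; loose. Origin: centre of the ball.
- ladle: Bystander: carved birch collection ladle lying on the sill, bowl 80 mm across and 34 mm high, handle 250 mm along its x; loose. Origin: centre of the bowl's underside.
- sconce: Bystander: tin wall sconce standing on the sill, round 92 mm tray, 172 mm high back plate on its +x side and a candle stub; loose. Origin: centre of the tray's underside.
Things that resemble listed ones, but are neither listed nor needed, are in the scene too. There is more than one size of the globe; the job needs the middle-sized.

How it is judged (in metres and radians):
On the way, in this order (a step that is already met when the one before it is completed fails the run):
1. the globe hangs on the lamp hook, clear of the sill (height (world z) of globe above 0.06 m and contact force between lamphook and globe above 0.5 N and contact force between globe and the fingers below 0.1 N), for 0.2 s.
2. the globe stands on the bottom of the tub and the hook is out of its bail (z of globe_center in the frame of tub below 0.085 m and horizontal distance between globe_center and tub_mouth below 0.04 m and angle between globe's own z axis and vertical below 0.2 rad and contact force between lamphook and globe below 0.1 N and distance between lamphook_seat and globe_bail above 0.05 m), for 0.2 s.
At the end, for the whole second after the job is handed in: The globe stands upright (within 0.2 rad) and still on the tub's bottom (ball centre under 85 mm above the tub's foot, within 40 mm of its axis), and the lamp hook, let go, hangs in the empty fork: collar within 12 mm of its resting point, within 0.35 rad of upright (z of globe_center in the frame of tub below 0.085 m and horizontal distance between globe_center and tub_mouth below 0.04 m and angle between globe's own z axis and vertical below 0.2 rad and linear speed of globe below 0.02 m/s and (distance between lamphook_collar and fork0 below 0.012 m or distance between lamphook_collar and fork1 below 0.012 m or distance between lamphook_collar and fork2 below 0.012 m) and angle between lamphook_collar's own z axis and vertical below 0.35 rad); the robot touches nothing.
It fails at once if the gripper or arm touches the globe (contact force between globe and the fingers above 0.3 N or contact force between globe and the arm above 0.3 N).
It fails at once if the hook presses or jerks the globe with more than 10 N, or all the contacts on the globe together pass 25 N (contact force between lamphook and globe above 10 N or contact force between globe and anything else above 25 N).
It fails at once if the globe falls inside the tub (faster than 0.35 m/s) (horizontal distance between globe_center and tub_mouth below 0.06 m and height (world z) of globe_center below 0.15 m and linear speed of globe above 0.35 m/s).
It fails at once if the globe tips over (angle between globe's own z axis and vertical above 0.9 rad).
It fails at once if a bystander is disturbed by more than 30 mm (distance of any of hammer, snuffer, ladle, sconce from where it was at the start of the episode above 0.03 m).
It also fails if it takes over 72 s, if anything falls off the work surface, if the arm or the gripper's body presses on something with over 40 N, if the wrist force passes 120 N, or if a joint passes its speed limit or range.

### The arm

A 7-joint arm with a two-finger parallel gripper is mounted at the origin on the work surface. World frame = base frame: x ahead of the robot, y to its left, z up, the work surface at z = 0. Lengths are in mm, angles in rad, forces in N, time in s.
With the tool pointing down it reaches from about 350 to 775 mm from the base axis. Payload 3.1 kg.
Tool frame: the origin (TCP) lies on the mounting face of the last link; the fingertips stand 173 mm ahead of it and the grasp point (between the pads) lies 155 mm ahead of it; z points along the fingers, y is the line along which they close (so a half turn about z gives the same grasp; the last joint's range is limited). The gripper opens to 85 mm and grips with 20 to 120 N. Pads are 22 mm wide; open, the fingers measure 114 mm over their backs; the gripper's body (76 mm by 85 mm) begins 54 mm behind the grasp point. The pads swing forward as they close: fully open they stand 13 mm farther back than shut.
Start: joints at [1.307, 0.311, 0.014, 1.512, -0.004, 1.319, -0.027], TCP at [121.027, -536.531, 404.704] pointing down, gripper open.
Joint ranges: [-2.7, 2.7], [-0.3, 1.91], [-1.27, 1.3], [0.12, 2.57], [-1.44, 4.58], [0.2, 2.03], [-3.05, 3.05]. Speed limits (rad/s): [2.79, 2.79, 3.14, 3.14, 3.14, 3.14, 3.14].

### API

Orientations are given as a unit quaternion [x, y, z, w].
In Python, from station import sensors, vision, ticket gives the robot as it stands.
- The arm moves only by the shell command python3 -m handwheel 'ROWS'. ROWS is JSON, a list of rows, each an object of numbers: "dx", "dy", "dz": the shift along the tool's x, y, z as a fraction of full scale; "rx", "ry", "rz": the turn, a rotation vector about the tool's x, y, z as a fraction of full scale; "fingers": the opening, from 0 (shut) to 1 (fully open). In form: [{"dx": .., "dy": .., "dz": .., "rx": .., "ry": .., "rz": .., "fingers": ..}, ...]. A call has 1 to 10 rows; each row is the pose to reach, as a shift and turn from the pose commanded when the call began, along the tool's axes at that moment; what a row does not reach only later rows make up. Full scale, the value 1, is 250 mm for a shift and 120 degrees for a turn. A row lasts 1/12 s, in which the tool goes at most 41.7 mm and 7.16 degrees, less where a joint would pass 70% of its speed; a pose out of reach is approached as far as the arm can. A call with a number of a shift or a turn outside -1 to 1 is refused whole. A call with a gripper value outside its range is refused whole. The fingers move at their own pace and stop on an object; the grip force is fixed at half the most. Time passes only in rows, so rows that repeat a pose let the fingers close. It gives the time, the measured TCP pose, the force, the opening and the grip force at its end, in the units of the state.
- sensors.observe(): the state, without advancing time (a new reading comes with each control period).
- vision.read_camera(name): name is "side" or "top"; returns a dict with "image" (420x560x3 uint8, red, green, blue), "K" (3x3 intrinsics, pixels), "eye" and "attitude" of the camera in the world. Camera axes: x right, y down, z forward; pixel columns grow to the right and rows downward; lengths in mm; the calibration is good to about 2 mm. A picture is of the moment at which its call begins. There is no depth.
- ticket.job_done(): hands the job in; it is judged then, once.
Trained networks look in a picture, given as the dict that the camera call returned (one of the last four; its "shot" number tells which), for a name from the list of things; names that differ only in an ending like _2 or _b are one class to them, and where a whole thing is asked for, a point or a joint stands for the part that bears it (a point fixed in the world has none). Each returns a list of dicts, best first, with "confidence" (0 to 1); they miss things now and then, are a little off and sometimes report something else, mostly with a low value. They report only what shows in the picture. A call takes as long as a camera call. They do not tell look-alikes from the thing itself.
- vision.boxes_of(picture, name): "rect" ([left, top, width, height] in pixels, round what is visible of it).
The state is a dict: "clock": time; "joint_pos": joint angles; "joint_vel": joint speeds; "effort": joint torques, N m; "tool_pos": TCP position; "tcp_rot": TCP orientation; "ft_force": force on the tool from outside, world axes, zero at the start; "torque": the same for the moment, N m; "opening": finger opening in mm; "grasp_force": force on a finger pad.
Only numpy, scipy, OpenCV 4.12 (cv2) and the standard library are available. Lean on these libraries where they do the work, as an engineer would, in place of code of your own. Each camera call takes 0.05 s, during which the arm holds its last target. There are 200 camera calls.

## Working session

There is one attempt and no reset: what is moved stays moved. The work goes in short steps, Python scripts to look and compute and a shell command to move; the robot and the scene stay as the last step left them, time stands still between calls to the robot, and variables do not carry over. Pictures are saved under pics/ and viewed, at most 10 in all, crops included, and the job is handed in when it is done.

```bash
mkdir -p pics; ls; cat > h.py <<'E'
import numpy as np, cv2
from scipy.spatial.transform import Rotation as R
from station import sensors, vision, ticket
def cam(n):
    p=vision.read_camera(n); return p
def att(p):
    a=np.array(p["attitude"],float)
    return a if a.shape==(3,3) else R.from_quat(a).as_matrix()
def ray(p,u,v):
    d=att(p)@np.linalg.inv(np.array(p["K"]))@np.array([u,v,1.]); return np.array(p["eye"],float),d/np.linalg.norm(d)
def at_z(p,u,v,z):
    e,d=ray(p,u,v); return e+d*(z-e[2])/d[2]
def proj(p,X):
    c=att(p).T@(np.array(X,float)-np.array(p["eye"],float)); q=np.array(p["K"])@c; return q[:2]/q[2]
def tri(r1,r2):
    (a,d),(b,e)=r1,r2
    s=np.linalg.lstsq(np.stack([d,-e],1),b-a,rcond=None)[0]
    x,y=a+d*s[0],b+e*s[1]; return (x+y)/2,np.linalg.norm(x-y)
def save(p,n): cv2.imwrite("pics/"+n+".png",p["image"][:,:,::-1])
E
python3 - <<'E'
from h import *
print(sensors.observe())
P={n:cam(n) for n in("side","top")}
for n,p in P.items():
    print(n,p["K"],p["eye"],p["attitude"]); save(p,n)
    for o in["lamphook_grip","lamphook_collar","globe","tub","rack","fork0","hammer","snuffer","ladle","sconce"]:
        try: print(o,[(np.round(b["rect"]).astype(int).tolist(),round(b["confidence"],2)) for b in vision.boxes_of(p,o)])
        except Exception as e: print(o,e)
E
```

```text
pics
{'clock': 0.0, 'joint_pos': array([ 1.30725332,  0.31170285,  0.01402262,  1.51303952, -0.00437522,
        1.31918476, -0.02712656]), 'joint_vel': array([ 0.00089086,  0.00011305,  0.00032212, -0.00140746, -0.00057677,
       -0.00035289,  0.00016568]), 'effort': array([-6.55999133e-05, -3.79913628e+01,  1.45744421e-01, -2.30593479e+01,
        1.22799937e-02,  1.36271192e-02, -6.23466292e-06]), 'tool_pos': array([ 120.95497292, -536.21088599,  403.64028931]), 'tcp_rot': array([ 9.93846806e-01,  1.10757388e-01, -1.90941739e-04, -1.13622135e-03]), 'ft_force': array([ 0.42806098,  0.01716706, -0.22014991]), 'torque': array([-0.01066001, -0.02676339, -0.0265156 ]), 'grasp_force': 0.0, 'opening': 85.56937894148028}
side [[479.6339795    0.         282.15680181]
 [  0.         479.6339795  222.14114734]
 [  0.           0.           1.        ]] [430.00717458 972.83826166 863.88444388] [-0.061775    0.89715454 -0.43542558  0.04125712]
lamphook_grip [([322, 260, 9, 45], 0.75), ([233, 139, 35, 59], 0.4)]
lamphook_collar [([323, 259, 14, 43], 0.87), ([272, 283, 14, 21], 0.31)]
globe [(
[... 391 characters left out ...]
, 218, 46, 81], 0.52)]
top [[493.24194135   0.         280.46355761]
 [  0.         493.24194135 217.45655697]
 [  0.           0.           1.        ]] [ 387.51165137   57.05704983 1188.29651692] [-0.67783915  0.72790147 -0.07672739  0.06932849]
lamphook_grip [([142, 293, 26, 11], 0.73)]
lamphook_collar [([140, 293, 29, 13], 0.66)]
globe [([377, 237, 22, 21], 0.87), ([391, 284, 29, 29], 0.75), ([345, 249, 16, 16], 0.66)]
tub [([142, 292, 25, 12], 0.71), ([241, 211, 70, 64], 0.64)]
rack [([85, 151, 89, 211], 0.63)]
fork0 [([86, 156, 88, 209], 0.74)]
hammer [([144, 243, 19, 16], 0.78)]
snuffer [([145, 196, 23, 25], 0.7)]
ladle [([206, 150, 116, 27], 0.57)]
sconce [([389, 132, 54, 59], 0.62)]
```

```bash
python3 - <<'E'
import cv2
a=cv2.imread("pics/side.png");b=cv2.imread("pics/top.png")
cv2.imwrite("pics/s1.png",cv2.resize(a[120:410,140:410],None,fx=2,fy=2,interpolation=2))
cv2.imwrite("pics/t1.png",cv2.resize(b[110:380,70:470],None,fx=2,fy=2,interpolation=2))
E
```

```text
(no output)
```

View pics/s1.png

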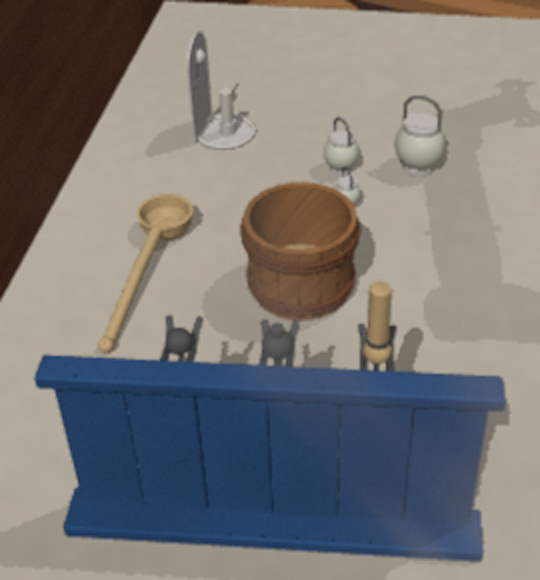

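View pics/t1.png

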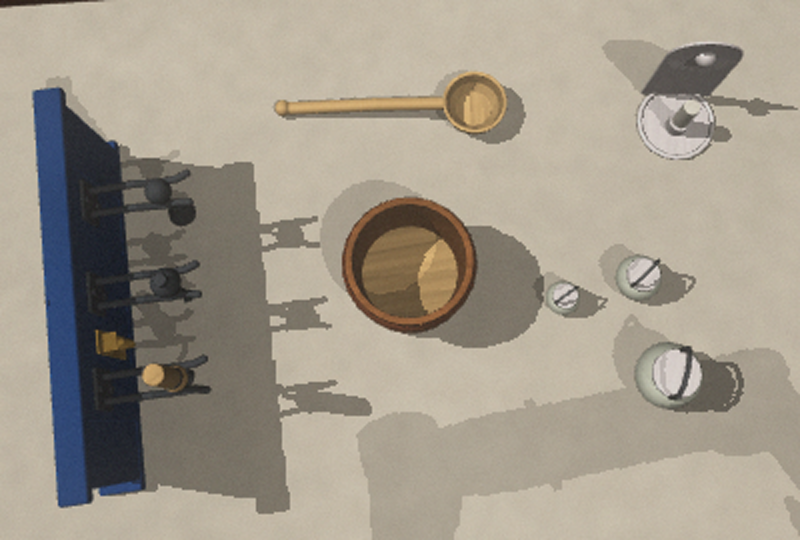

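Candidates for the globe: small (top px 353,257), middle (388,247) and large (405,298). The one at (388,247) is the job's, or (311,195) in side. Its neighbours are the small one at side (313,215) and the large one at (350,193). The hook is the birch grip at top (153,298), side (328,275). The other two forks hold dark iron tools. Next is a close crop to check.

```bash
python3 - <<'E'
import cv2,numpy as np
a=cv2.imread("pics/side.png");b=cv2.imread("pics/top.png")
def c(i,u,v,w=20,h=15):
    return cv2.resize(i[v-h:v+h,u-w:u+w],(400,300),interpolation=cv2.INTER_CUBIC)
cv2.imwrite("pics/c1.png",np.vstack([np.hstack([c(b,385,248),c(a,311,200)]),np.hstack([c(b,155,298),c(a,328,278,36,27)])]))
from h import *
P={n:cam(n) for n in("side","top")}
s,t=P["side"],P["top"]
print("grip",tri(ray(t,*(142+13,293+5.5)),ray(s,326.5,282)))
print("globe@30",at_z(t,388,247.5,35))
print("large",at_z(t,405,298,40),"small",at_z(t,353,257,25))
g=t["image"][200:290,230:320].astype(float)
print("tub box ctr @120",at_z(t,241+35,211+32,120))
print("rack ends",at_z(t,70+34/2+8,110+90/2,215),at_z(t,70+75/2,110+503/2,215))
print("rack front",at_z(t,70+64/2,110+90/2,215),at_z(t,70+91/2,110+502/2,215))
print("hammer",at_z(t,70+167/2,110+280/2,162),"snuf",at_z(t,70+157/2,110+190/2,160))
E
```

```text
grip (array([452.46063692, 301.24705519, 188.12394216]), np.float64(6.037753955812103))
globe@30 [ 538.77768356 -211.86413066   35.        ]
large [ 418.73728485 -236.1266516    40.        ] small [ 523.38904418 -128.71678533   25.        ]
tub box ctr @120 [554.93360166  51.55186876 120.        ]
rack ends [750.22378269 412.7674385  215.        ] [335.96286292 386.82874754 215.        ]
rack front [749.20552235 398.33723267 215.        ] [335.79141588 371.69773143 215.        ]
hammer [551.77785473 308.83691585 162.        ] snuf [650.02665149 318.17795748 160.        ]
```

View pics/c1.png

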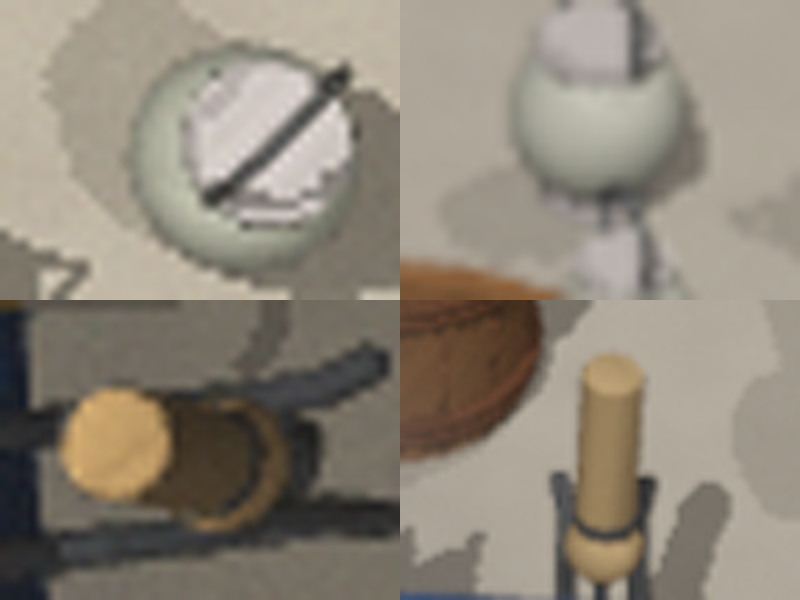

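The crop confirms both choices: the middle globe's ball is at top (389,248), about 22.5 px or 53 mm wide, with its bail running diagonally. The grip's top disc is at top (146,297), side (330,264).

```bash
python3 - <<'E'
from h import *
from scipy.optimize import least_squares, minimize
P={n:cam(n) for n in("side","top")}
s,t=P["side"],P["top"]
print("griptop",tri(ray(t,146.05,297.05),ray(s,329.9,264.1)), at_z(t,146.05,297.05,243), at_z(s,329.9,264.1,243))
print("collar side",at_z(s,328.5,294.7,158))
print("ball",tri(ray(t,388.75,248.25),ray(s,310.5,195.4)),at_z(t,388.75,248.25,30),at_z(s,310.5,195.4,30))
# bail fit on darkness
c0=at_z(t,388.75,248.25,30)
def bail(x,y,yaw):
    a=np.linspace(0,np.pi,41); d=np.array([-np.sin(yaw),np.cos(yaw)])
    Y=19*np.cos(a);Z=58+30*np.sin(a)
    return np.c_[x+Y*d[0],y+Y*d[1],Z]
def sc(p,X):
    g=cv2.GaussianBlur(p["image"].astype(np.float32).mean(2),(0,0),.6)
    uv=np.array([proj(p,q) for q in X],np.float32)
    return cv2.remap(g,uv[:,:1],uv[:,1:],cv2.INTER_LINEAR).mean()
best=[]
for yw in np.radians(np.arange(-90,90,3)):
  for dx in range(-8,9,2):
    for dy in range(-8,9,2):
      B=bail(c0[0]+dx,c0[1]+dy,yw); best.append((sc(t,B)+sc(s,B),np.degrees(yw),dx,dy))
best.sort(); print(c0,*best[:6],sep="\n")
# tub rim by colour
for n in("top",):
  hsv=cv2.cvtColor(t["image"],cv2.COLOR_RGB2HSV); m=((hsv[...,1]>110)&(hsv[...,0]<15)).astype(np.uint8); m[:, :235]=0;m[:,320:]=0;m[:200]=0;m[285:]=0
  c=max(cv2.findContours(m,0,1)[0],key=cv2.contourArea); e=cv2.fitEllipse(cv2.convexHull(c)); print(e, at_z(t,*e[0],120))
E
```

```text
griptop (array([450.39798286, 305.30720716, 240.65366311]), np.float64(0.5652547904035289)) [449.95982744 304.69509563 243.        ] [450.60275053 307.79545611 243.        ]
collar side [450.02347665 305.87774508 158.        ]
ball (array([ 537.02328719, -214.3929214 ,   30.81308093]), np.float64(0.7841756670848508)) [ 537.52395232 -214.59594761   30.        ] [ 536.73206446 -215.47916715   30.        ]
[ 537.52395232 -214.59594761   30.        ]
(np.float32(219.94061), np.float64(42.0), 0, 0)
(np.float32(221.47958), np.float64(39.0), 0, 0)
(np.float32(223.83481), np.float64(39.0), 0, -2)
(np.float32(224.33371), np.float64(42.0), 0, -2)
(np.float32(226.22049), np.float64(45.0), 0, 0)
(np.float32(230.19751), np.float64(39.0), -2, 2)
((273.973876953125, 241.51113891601562), (65.85173797607422, 66.19336700439453), 71.27264404296875) [558.53757702  55.74964448 120.        ]
```

```bash
python3 -m handwheel '[{"dz":-0.1,"dx":0.1,"dy":-0.1},{"dz":-0.2,"dx":0.2,"dy":-0.2},{"dz":-0.3,"dx":0.35,"dy":-0.35,"fingers":0.7},{"dz":-0.3,"dx":0.5,"dy":-0.5},{"dz":-0.3,"dx":0.65,"dy":-0.65},{"dz":-0.3,"dx":0.8,"dy":-0.8},{"dz":-0.3,"dx":0.95,"dy":-0.95},{"dz":-0.3,"dx":1,"dy":-1}]'
```

```text
invalid input
```

```bash
python3 -m handwheel '[{"dx":0.1,"dy":-0.1,"dz":-0.1,"rx":0,"ry":0,"rz":0,"fingers":0.7},{"dx":0.2,"dy":-0.2,"dz":-0.2,"rx":0,"ry":0,"rz":0,"fingers":0.7},{"dx":0.35,"dy":-0.35,"dz":-0.3,"rx":0,"ry":0,"rz":0,"fingers":0.7},{"dx":0.5,"dy":-0.5,"dz":-0.3,"rx":0,"ry":0,"rz":0,"fingers":0.7},{"dx":0.65,"dy":-0.65,"dz":-0.3,"rx":0,"ry":0,"rz":0,"fingers":0.7},{"dx":0.8,"dy":-0.8,"dz":-0.3,"rx":0,"ry":0,"rz":0,"fingers":0.7},{"dx":0.95,"dy":-0.95,"dz":-0.3,"rx":0,"ry":0,"rz":0,"fingers":0.7},{"dx":1,"dy":-1,"dz":-0.3,"rx":0,"ry":0,"rz":0,"fingers":0.7}]'; python3 -c "
from h import *
print(sensors.observe()['joint_pos'])"
```

```text
clock: 1.97
tool_pos: [289.1, -269.4, 479.8]
tcp_rot: [0.994, 0.111, 0.0, 0.001]
ft_force: [1.1, -0.1, -0.7]
opening: 60.0
grasp_force: 0.0
[ 0.96316811 -0.03561738 -0.24608158  1.72847986 -0.00827925  1.4463043
 -0.63102285]
```

```bash
python3 -m handwheel '[{"dx":0.1,"dy":-0.12,"dz":0,"rx":0,"ry":0,"rz":0,"fingers":0.7},{"dx":0.2,"dy":-0.25,"dz":0,"rx":0,"ry":0,"rz":0,"fingers":0.7},{"dx":0.3,"dy":-0.38,"dz":0,"rx":0,"ry":0,"rz":0,"fingers":0.7},{"dx":0.4,"dy":-0.51,"dz":0,"rx":0,"ry":0,"rz":0,"fingers":0.7},{"dx":0.5,"dy":-0.64,"dz":0,"rx":0,"ry":0,"rz":0,"fingers":0.7},{"dx":0.55,"dy":-0.77,"dz":0,"rx":0,"ry":0,"rz":0,"fingers":0.7},{"dx":0.6,"dy":-0.9,"dz":0,"rx":0,"ry":0,"rz":0,"fingers":0.7},{"dx":0.6,"dy":-1,"dz":0,"rx":0,"ry":0,"rz":0,"fingers":0.7}]'; python3 -m handwheel '[{"dx":0.1,"dy":-0.12,"dz":0,"rx":0,"ry":0,"rz":0,"fingers":0.7},{"dx":0.2,"dy":-0.25,"dz":0,"rx":0,"ry":0,"rz":0,"fingers":0.7},{"dx":0.3,"dy":-0.38,"dz":0,"rx":0,"ry":0,"rz":0,"fingers":0.7},{"dx":0.4,"dy":-0.51,"dz":0,"rx":0,"ry":0,"rz":0,"fingers":0.7},{"dx":0.5,"dy":-0.64,"dz":0,"rx":0,"ry":0,"rz":0,"fingers":0.7},{"dx":0.53,"dy":-0.77,"dz":0,"rx":0,"ry":0,"rz":0,"fingers":0.7},{"dx":0.53,"dy":-0.9,"dz":0,"rx":0,"ry":0,"rz":0,"fingers":0.7},{"dx":0.53,"dy":-1,"dz":0,"rx":0,"ry":0,"rz":0,"fingers":0.7},{"dx":0.53,"dy":-1,"dz":0,"rx":0,"ry":0,"rz":0,"fingers":0.7}]';  python3 -c "
from h import *
o=sensors.observe();print(o['joint_pos'])
d=R.from_quat(o['tcp_rot']).as_matrix().T@(np.array([450.3,305.3,358])-o['tool_pos']);print(d/250)"
```

```text
clock: 2.63
tool_pos: [380.5, 9.1, 479.7]
tcp_rot: [0.994, 0.113, 0.001, -0.001]
ft_force: [-0.2, 0.5, 0.9]
opening: 59.7
grasp_force: 0.0
clock: 3.38
tool_pos: [450.7, 284.6, 479.4]
tcp_rot: [0.993, 0.116, -0.001, -0.003]
ft_force: [-0.7, 0.1, 0.7]
opening: 59.9
grasp_force: 0.0
[ 0.04594101  0.36386355 -0.89371928  1.38767136  0.27558859  1.51940616
 -2.16589143]
[ 0.01828454 -0.07789916  0.4862307 ]
```

```bash
python3 -m handwheel '[{"dx":0.018,"dy":-0.05,"dz":0,"rx":0,"ry":0,"rz":0,"fingers":0.7},{"dx":0.018,"dy":-0.078,"dz":0.05,"rx":0,"ry":0,"rz":0,"fingers":0.7},{"dx":0.018,"dy":-0.078,"dz":0.12,"rx":0,"ry":0,"rz":0,"fingers":0.7},{"dx":0.018,"dy":-0.078,"dz":0.2,"rx":0,"ry":0,"rz":0,"fingers":0.7},{"dx":0.018,"dy":-0.078,"dz":0.28,"rx":0,"ry":0,"rz":0,"fingers":0.7},{"dx":0.018,"dy":-0.078,"dz":0.36,"rx":0,"ry":0,"rz":0,"fingers":0.7},{"dx":0.018,"dy":-0.078,"dz":0.43,"rx":0,"ry":0,"rz":0,"fingers":0.7},{"dx":0.018,"dy":-0.078,"dz":0.475,"rx":0,"ry":0,"rz":0,"fingers":0.7},{"dx":0.018,"dy":-0.078,"dz":0.475,"rx":0,"ry":0,"rz":0,"fingers":0.7}]';  python3 - <<'E'
from h import *
o=sensors.observe()
d=R.from_quat(o['tcp_rot']).as_matrix().T@(np.array([450.3,305.3,359])-o['tool_pos']);print(d/250)
a,b=cam("side"),cam("top")
c=lambda p,u,v:cv2.resize(p["image"][v-45:v+45,u-60:u+60],(400,300),interpolation=2)
cv2.imwrite("pics/g1.png",np.hstack([c(a,330,260),c(b,150,298)])[:,:,::-1])
E
```

```text
clock: 4.13
tool_pos: [453.9, 297.0, 358.1]
tcp_rot: [0.994, 0.11, -0.002, 0.002]
ft_force: [0.2, -1.0, 0.1]
opening: 59.8
grasp_force: 0.0
[-0.00698849 -0.03549474 -0.00381419]
```

View pics/g1.png

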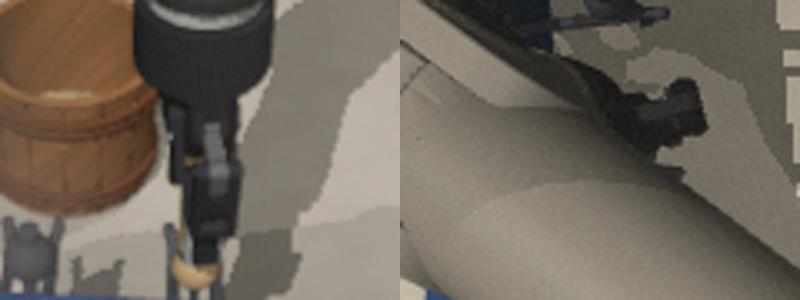

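The side view shows the grip between the fingers at about (185,200) in the crop, with the collar just below. The hand needs about 8 mm in +y, then close.

```bash
python3 -m handwheel '[{"dx":-0.01,"dy":-0.02,"dz":0,"rx":0,"ry":0,"rz":0,"fingers":0.7},{"dx":-0.01,"dy":-0.036,"dz":0,"rx":0,"ry":0,"rz":0,"fingers":0.7},{"dx":-0.01,"dy":-0.036,"dz":0,"rx":0,"ry":0,"rz":0,"fingers":0.7},{"dx":-0.01,"dy":-0.036,"dz":0,"rx":0,"ry":0,"rz":0,"fingers":0.7}]';  python3 - <<'E'
from h import *
o=sensors.observe()
d=R.from_quat(o['tcp_rot']).as_matrix().T@(np.array([450.3,305.3,359])-o['tool_pos']);print(d/250)
E
```

```text
clock: 4.57
tool_pos: [449.4, 307.5, 361.5]
tcp_rot: [0.994, 0.111, 0.001, -0.0]
ft_force: [0.8, 0.2, 0.3]
opening: 59.7
grasp_force: 0.0
[0.00135366 0.00950619 0.00996572]
```

```bash
python3 -m handwheel '[{"dx":0,"dy":0.006,"dz":0,"rx":0,"ry":0,"rz":0,"fingers":0.4},{"dx":0,"dy":0.006,"dz":0,"rx":0,"ry":0,"rz":0,"fingers":0},{"dx":0,"dy":0.006,"dz":0,"rx":0,"ry":0,"rz":0,"fingers":0},{"dx":0,"dy":0.006,"dz":0,"rx":0,"ry":0,"rz":0,"fingers":0},{"dx":0,"dy":0.006,"dz":0,"rx":0,"ry":0,"rz":0,"fingers":0},{"dx":0,"dy":0.006,"dz":0,"rx":0,"ry":0,"rz":0,"fingers":0}]'; python3 -m handwheel '[{"dx":0,"dy":0,"dz":-0.02,"rx":0,"ry":0,"rz":0,"fingers":0},{"dx":0,"dy":0,"dz":-0.05,"rx":0,"ry":0,"rz":0,"fingers":0},{"dx":0,"dy":0,"dz":-0.08,"rx":0,"ry":0,"rz":0,"fingers":0},{"dx":0,"dy":0,"dz":-0.1,"rx":0,"ry":0,"rz":0,"fingers":0},{"dx":0,"dy":0,"dz":-0.1,"rx":0,"ry":0,"rz":0,"fingers":0}]';python3 -c "
from h import *
o=sensors.observe()
M=R.from_quat(o['tcp_rot']).as_matrix()
print(o['joint_pos'],M.T@np.array([.0626,-.998,0]))"
```

```text
clock: 5.07
tool_pos: [450.3, 304.9, 360.8]
tcp_rot: [0.994, 0.11, 0.0, 0.0]
ft_force: [0.2, -2.2, 2.2]
opening: 20.5
grasp_force: 58.3
clock: 5.48
tool_pos: [450.1, 305.8, 387.3]
tcp_rot: [0.994, 0.111, 0.001, -0.001]
ft_force: [-0.5, -0.3, -1.0]
opening: 20.6
grasp_force: 58.4
[-0.00694474  0.43392108 -0.86809791  1.53440646  0.3371973   1.32721113
 -2.25883071] [-0.1588227   0.98726649 -0.00172771]
```

```bash
python3 -m handwheel '[{"dx":-0.008,"dy":0.05,"dz":0,"rx":0,"ry":0,"rz":0,"fingers":0},{"dx":-0.016,"dy":0.1,"dz":0,"rx":0,"ry":0,"rz":0,"fingers":0},{"dx":-0.032,"dy":0.2,"dz":0,"rx":0,"ry":0,"rz":0,"fingers":0},{"dx":-0.048,"dy":0.3,"dz":0,"rx":0,"ry":0,"rz":0,"fingers":0},{"dx":-0.064,"dy":0.4,"dz":-0.05,"rx":0,"ry":0,"rz":0,"fingers":0},{"dx":-0.07,"dy":0.5,"dz":-0.15,"rx":0,"ry":0,"rz":0,"fingers":0},{"dx":-0.07,"dy":0.6,"dz":-0.25,"rx":0,"ry":0,"rz":0,"fingers":0},{"dx":-0.07,"dy":0.7,"dz":-0.3,"rx":0,"ry":0,"rz":0,"fingers":0},{"dx":-0.07,"dy":0.75,"dz":-0.3,"rx":0,"ry":0,"rz":0,"fingers":0},{"dx":-0.07,"dy":0.75,"dz":-0.3,"rx":0,"ry":0,"rz":0,"fingers":0}]';  python3 - <<'E'
from h import *
o=sensors.observe();print(o['joint_pos'])
T=o['tool_pos']
a,b=cam("side"),cam("top")
for p in(a,b): print(proj(p,T-[0,0,230]))
def c(p):
    u,v=proj(p,T-[0,0,230]).astype(int); u=min(max(u,50),510);v=min(max(v,50),370)
    return cv2.resize(p["image"][v-50:v+50,u-50:u+50],(400,400),interpolation=2)
cv2.imwrite("pics/g2.png",np.hstack([c(a),c(b)])[:,:,::-1])
E
```

```text
clock: 6.32
tool_pos: [475.7, 114.6, 461.3]
tcp_rot: [0.994, 0.107, 0.001, 0.001]
ft_force: [0.1, -0.2, -1.5]
opening: 20.4
grasp_force: 58.6
[ 0.42603292  0.25096732 -0.86357429  1.54004275  0.19478455  1.43785168
 -1.80429392]
[324.40741526 207.59318377]
[245.98319066 276.81986404]
```

View pics/g2.png

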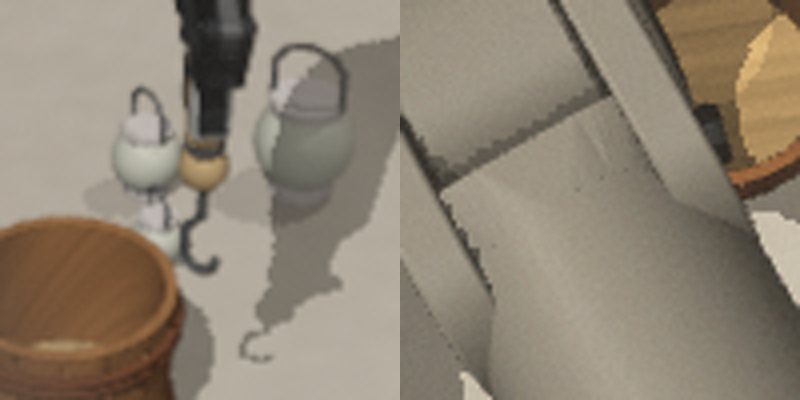

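Side crop: the hook hangs clear below the fingers, with its rod at (190,235) and its tip at (215,265). The tip lies mainly towards −x, so I'll fit the yaw with the wire model.

```bash
cat >> h.py <<'E'
def hookpts():
    P=[(0,z) for z in np.linspace(-15,-34,10)]+[(-10*k,-34-12*k) for k in np.linspace(0.1,1,6)]+[(-10,z) for z in np.linspace(-47,-63,8)]
    P+=[(-10*np.cos(a),-63-10*np.sin(a)) for a in np.linspace(0,np.pi,14)]+[(10,-61.5)]
    return np.array(P)
def fit_hook(p,T,dz=-202.8):
    H=hookpts(); g=cv2.GaussianBlur(p["image"].astype(np.float32).mean(2),(0,0),.7); e,F=np.array(p["eye"],float),att(p); K=np.array(p["K"]); best=[]
    for yw in np.radians(np.arange(0,360,5)):
        X0=np.c_[H[:,0]*np.cos(yw),H[:,0]*np.sin(yw),H[:,1]]+T+[0,0,dz]
        for a in range(-8,9,2):
            for b in range(-8,9,2):
                q=(X0+a*F[:,0]+b*F[:,1]-e)@F@K.T; uv=(q[:,:2]/q[:,2:]).astype(np.float32)
                best.append((float(cv2.remap(g,uv[:,:1],uv[:,1:],1).mean()),round(np.degrees(yw)),a,b))
    return sorted(best)[:6]
E
python3 - <<'E'
from h import *
a=cam("side"); print(*fit_hook(a,sensors.observe()['tool_pos']),sep="\n")
o=sensors.observe();print(R.from_quat(o['tcp_rot']).as_euler('ZYX',degrees=True))
E
```

```text
(88.41439056396484, 155, 0, 0)
(88.49832916259766, 150, 0, 0)
(88.75861358642578, 160, 0, 0)
(89.44058990478516, 165, 0, 0)
(90.23558807373047, 145, 0, 0)
(90.25948333740234, 170, 0, 0)
[ 1.28177057e+01  6.81852958e-02 -1.79925376e+02]
```

```bash
python3 -m handwheel '[{"dx":-0.01,"dy":0.05,"dz":0,"rx":0,"ry":0,"rz":0.03,"fingers":0},{"dx":-0.03,"dy":0.15,"dz":0,"rx":0,"ry":0,"rz":0.085,"fingers":0},{"dx":-0.05,"dy":0.26,"dz":0,"rx":0,"ry":0,"rz":0.14,"fingers":0},{"dx":-0.07,"dy":0.37,"dz":0,"rx":0,"ry":0,"rz":0.195,"fingers":0},{"dx":-0.09,"dy":0.48,"dz":0,"rx":0,"ry":0,"rz":0.25,"fingers":0},{"dx":-0.11,"dy":0.59,"dz":0,"rx":0,"ry":0,"rz":0.305,"fingers":0},{"dx":-0.13,"dy":0.7,"dz":0,"rx":0,"ry":0,"rz":0.36,"fingers":0},{"dx":-0.15,"dy":0.8,"dz":0,"rx":0,"ry":0,"rz":0.415,"fingers":0},{"dx":-0.15,"dy":0.88,"dz":0,"rx":0,"ry":0,"rz":0.46,"fingers":0},{"dx":-0.15,"dy":0.95,"dz":0,"rx":0,"ry":0,"rz":0.5,"fingers":0}]'; python3 - <<'E'
from h import *
o=sensors.observe();print(o['joint_pos'])
M=R.from_quat(o['tcp_rot']).as_matrix();print(np.degrees(np.arctan2(M[1,0],M[0,0])), M.T@(np.array([503.3,-244,461])-o['tool_pos'])/250)
E
```

```text
clock: 7.3
tool_pos: [490.1, -121.2, 459.8]
tcp_rot: [0.916, -0.402, -0.001, -0.0]
ft_force: [-0.7, 0.1, -2.2]
opening: 20.8
grasp_force: 58.6
[ 0.6729378   0.23936988 -0.57689005  1.50916989  0.13037545  1.43335034
 -2.30770954]
-47.43777176801736 [ 0.39751747  0.29335497 -0.00514978]
```

```bash
python3 -m handwheel '[{"dx":0.04,"dy":-0.006,"dz":0,"rx":0,"ry":0,"rz":-0.04,"fingers":0},{"dx":0.08,"dy":-0.01,"dz":0,"rx":0,"ry":0,"rz":-0.097,"fingers":0},{"dx":0.12,"dy":-0.02,"dz":0,"rx":0,"ry":0,"rz":-0.155,"fingers":0},{"dx":0.16,"dy":-0.03,"dz":0,"rx":0,"ry":0,"rz":-0.213,"fingers":0},{"dx":0.2,"dy":-0.03,"dz":0,"rx":0,"ry":0,"rz":-0.27,"fingers":0},{"dx":0.24,"dy":-0.04,"dz":0,"rx":0,"ry":0,"rz":-0.328,"fingers":0},{"dx":0.28,"dy":-0.05,"dz":0,"rx":0,"ry":0,"rz":-0.386,"fingers":0},{"dx":0.32,"dy":-0.05,"dz":0,"rx":0,"ry":0,"rz":-0.444,"fingers":0},{"dx":0.36,"dy":-0.06,"dz":0,"rx":0,"ry":0,"rz":-0.5,"fingers":0},{"dx":0.4,"dy":-0.066,"dz":0,"rx":0,"ry":0,"rz":-0.56,"fingers":0}]'; python3 -m handwheel '[{"dx":0,"dy":0,"dz":0,"rx":0,"ry":0,"rz":-0.057,"fingers":0},{"dx":0,"dy":0,"dz":0,"rx":0,"ry":0,"rz":-0.114,"fingers":0},{"dx":0,"dy":0,"dz":0,"rx":0,"ry":0,"rz":-0.171,"fingers":0},{"dx":0,"dy":0,"dz":0,"rx":0,"ry":0,"rz":-0.228,"fingers":0},{"dx":0,"dy":0,"dz":0,"rx":0,"ry":0,"rz":-0.285,"fingers":0},{"dx":0,"dy":0,"dz":0,"rx":0,"ry":0,"rz":-0.342,"fingers":0},{"dx":0,"dy":0,"dz":0,"rx":0,"ry":0,"rz":-0.4,"fingers":0},{"dx":0,"dy":0,"dz":0,"rx":0,"ry":0,"rz":-0.45,"fingers":0},{"dx":0,"dy":0,"dz":0,"rx":0,"ry":0,"rz":-0.498,"fingers":0},{"dx":0,"dy":0,"dz":0,"rx":0,"ry":0,"rz":-0.498,"fingers":0}]'; python3 - <<'E'
from h import *
o=sensors.observe();print(o['joint_pos'])
a=cam("side"); print(*fit_hook(a,o['tool_pos']),sep="\n")
M=R.from_quat(o['tcp_rot']).as_matrix();print(np.degrees(np.arctan2(M[1,0],M[0,0])), M.T@(np.array([571.3,-185.2,342.8])-o['tool_pos'])/250)
u,v=proj(a,o['tool_pos']-[0,0,240]).astype(int)
cv2.imwrite("pics/g3.png",cv2.resize(a["image"][v-50:v+50,u-60:u+60],(480,400),interpolation=2)[:,:,::-1])
E
```

```text
clock: 8.13
tool_pos: [570.9, -181.4, 459.8]
tcp_rot: [0.984, 0.178, -0.0, -0.001]
ft_force: [0.3, 1.5, -0.8]
opening: 20.6
grasp_force: 58.6
clock: 8.97
tool_pos: [570.4, -181.5, 459.8]
tcp_rot: [0.766, 0.643, 0.0, -0.001]
ft_force: [-0.2, -0.1, -1.1]
opening: 21.0
grasp_force: 58.6
[ 0.84852934  0.55219482 -0.96404718  1.23420982  0.44309341  1.57052989
 -0.21405408]
(99.78353118896484, 220, 0, 0)
(99.8576431274414, 235, -2, 2)
(100.08607482910156, 220, 0, 2)
(100.31910705566406, 230, -2, 2)
(100.36908721923828, 215, 0, 0)
(100.84251403808594, 225, 0, 0)
79.96046872988298 [-0.01490077  0.0066533   0.46805003]
```

View pics/g3.png

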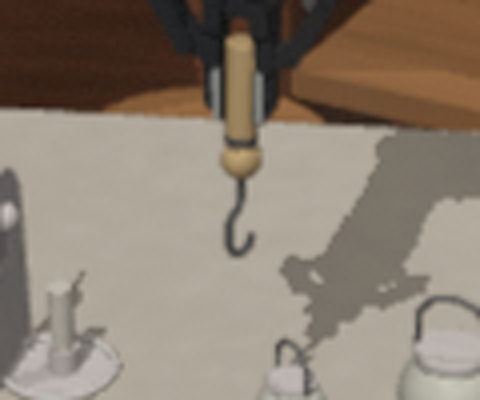

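The hook hangs straight, its J at (240,235) opening to the right towards the globe; the fit gives yaw ≈220°. Next I descend beside the globe.

```bash
python3 -m handwheel '[{"dx":-0.015,"dy":0.006,"dz":0.05,"rx":0,"ry":0,"rz":0,"fingers":0},{"dx":-0.015,"dy":0.006,"dz":0.13,"rx":0,"ry":0,"rz":0,"fingers":0},{"dx":-0.015,"dy":0.006,"dz":0.21,"rx":0,"ry":0,"rz":0,"fingers":0},{"dx":-0.015,"dy":0.006,"dz":0.29,"rx":0,"ry":0,"rz":0,"fingers":0},{"dx":-0.015,"dy":0.006,"dz":0.37,"rx":0,"ry":0,"rz":0,"fingers":0},{"dx":-0.015,"dy":0.006,"dz":0.43,"rx":0,"ry":0,"rz":0,"fingers":0},{"dx":-0.015,"dy":0.006,"dz":0.466,"rx":0,"ry":0,"rz":0,"fingers":0},{"dx":-0.015,"dy":0.006,"dz":0.466,"rx":0,"ry":0,"rz":0,"fingers":0},{"dx":-0.015,"dy":0.006,"dz":0.466,"rx":0,"ry":0,"rz":0,"fingers":0}]'; python3 - <<'E'
from h import *
T=np.mean([ (cam("side"),sensors.observe()['tool_pos'])[1] for _ in range(6)],0); print(T)
o=sensors.observe()
a,b=cam("side"),cam("top"); print(*fit_hook(a,T)[:3],sep="\n")
M=R.from_quat(o['tcp_rot']).as_matrix();print(M.T@(np.array([537.3,-214.7,342.8])-T)/250)
u,v=proj(a,T-[0,0,260]).astype(int);u2,v2=proj(b,[537,-215,80]).astype(int)
cv2.imwrite("pics/g4.png",np.hstack([cv2.resize(a["image"][v-30:v+30,u-30:u+30],(400,400),interpolation=2),cv2.resize(b["image"][v2-30:v2+30,u2-30:u2+30],(400,400),interpolation=2)])[:,:,::-1])
E
```

```text
clock: 9.77
tool_pos: [570.7, -187.6, 343.7]
tcp_rot: [0.768, 0.64, -0.0, -0.0]
ft_force: [0.6, 0.5, -0.9]
opening: 20.5
grasp_force: 58.6
[ 571.12799689 -187.54033288  345.21541794]
(99.88410949707031, 230, -2, 2)
(100.23633575439453, 235, -2, 2)
(100.45341491699219, 230, -2, 0)
[-0.13123793 -0.11354164  0.00948379]
```

View pics/g4.png

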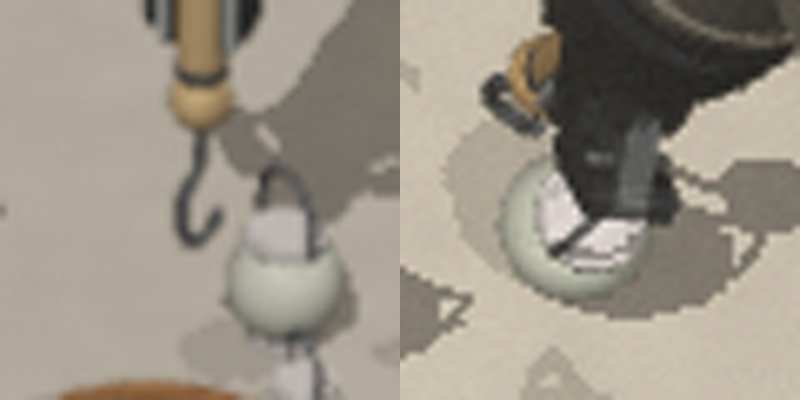

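Side crop: the J at (195,215) stands left of the bail (285,205), a little below its top. Top crop: the hook points at the bail at about 230°. I turn by −7° and slide in.

```bash
python3 -m handwheel '[{"dx":0,"dy":0,"dz":0.006,"rx":0,"ry":0,"rz":0.03,"fingers":0},{"dx":0,"dy":0,"dz":0.006,"rx":0,"ry":0,"rz":0.06,"fingers":0},{"dx":-0.02,"dy":-0.017,"dz":0.006,"rx":0,"ry":0,"rz":0.06,"fingers":0},{"dx":-0.04,"dy":-0.034,"dz":0.006,"rx":0,"ry":0,"rz":0.06,"fingers":0},{"dx":-0.06,"dy":-0.051,"dz":0.006,"rx":0,"ry":0,"rz":0.06,"fingers":0},{"dx":-0.08,"dy":-0.068,"dz":0.006,"rx":0,"ry":0,"rz":0.06,"fingers":0},{"dx":-0.1,"dy":-0.086,"dz":0.006,"rx":0,"ry":0,"rz":0.06,"fingers":0},{"dx":-0.12,"dy":-0.103,"dz":0.006,"rx":0,"ry":0,"rz":0.06,"fingers":0},{"dx":-0.131,"dy":-0.113,"dz":0.006,"rx":0,"ry":0,"rz":0.06,"fingers":0},{"dx":-0.131,"dy":-0.113,"dz":0.006,"rx":0,"ry":0,"rz":0.06,"fingers":0}]'; python3 - <<'E'
from h import *
T=np.mean([ (cam("side"),sensors.observe()['tool_pos'])[1] for _ in range(6)],0); print(T)
o=sensors.observe()
a,b=cam("side"),cam("top")
u,v=proj(a,T-[0,0,270]).astype(int);u2,v2=proj(b,[537,-215,80]).astype(int)
cv2.imwrite("pics/g5.png",np.hstack([cv2.resize(a["image"][v-25:v+25,u-25:u+25],(400,400),interpolation=2),cv2.resize(b["image"][v2-25:v2+25,u2-25:u2+25],(400,400),interpolation=2)])[:,:,::-1])
E
```

```text
clock: 11.0
tool_pos: [536.1, -216.1, 342.5]
tcp_rot: [0.807, 0.59, -0.001, 0.0]
ft_force: [-0.0, 0.2, -1.4]
opening: 20.7
grasp_force: 58.6
[ 537.07769157 -214.70037839  342.70360454]
```

View pics/g5.png

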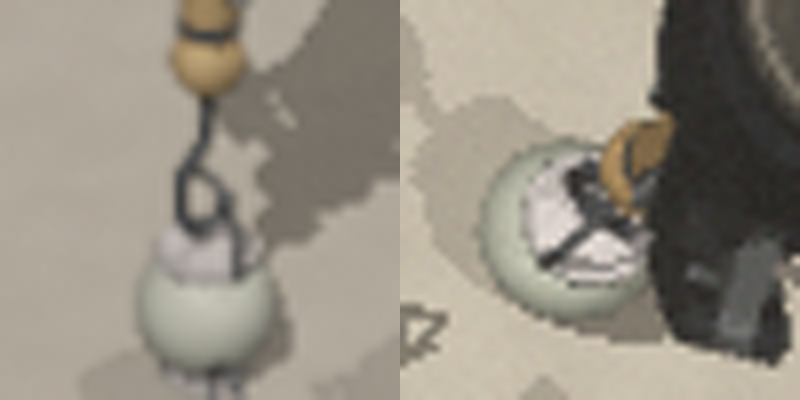

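Both views show the hook crossing the bail: side J at (195,225), top crossing at (600,205). Next I lift slowly.

```bash
python3 -m handwheel '[{"dx":0,"dy":0,"dz":-0.012,"rx":0,"ry":0,"rz":0,"fingers":0},{"dx":0,"dy":0,"dz":-0.024,"rx":0,"ry":0,"rz":0,"fingers":0},{"dx":0,"dy":0,"dz":-0.036,"rx":0,"ry":0,"rz":0,"fingers":0},{"dx":0,"dy":0,"dz":-0.048,"rx":0,"ry":0,"rz":0,"fingers":0},{"dx":0,"dy":0,"dz":-0.058,"rx":0,"ry":0,"rz":0,"fingers":0},{"dx":0,"dy":0,"dz":-0.068,"rx":0,"ry":0,"rz":0,"fingers":0},{"dx":0,"dy":0,"dz":-0.078,"rx":0,"ry":0,"rz":0,"fingers":0},{"dx":0,"dy":0,"dz":-0.088,"rx":0,"ry":0,"rz":0,"fingers":0},{"dx":0,"dy":0,"dz":-0.1,"rx":0,"ry":0,"rz":0,"fingers":0},{"dx":0,"dy":0,"dz":-0.112,"rx":0,"ry":0,"rz":0,"fingers":0}]'; python3 -m handwheel '[{"dx":0,"dy":0,"dz":-0.02,"rx":0,"ry":0,"rz":0,"fingers":0},{"dx":0,"dy":0,"dz":-0.045,"rx":0,"ry":0,"rz":0,"fingers":0},{"dx":0,"dy":0,"dz":-0.075,"rx":0,"ry":0,"rz":0,"fingers":0},{"dx":0,"dy":0,"dz":-0.105,"rx":0,"ry":0,"rz":0,"fingers":0},{"dx":0,"dy":0,"dz":-0.135,"rx":0,"ry":0,"rz":0,"fingers":0},{"dx":0,"dy":0,"dz":-0.165,"rx":0,"ry":0,"rz":0,"fingers":0},{"dx":0,"dy":0,"dz":-0.195,"rx":0,"ry":0,"rz":0,"fingers":0},{"dx":0,"dy":0,"dz":-0.22,"rx":0,"ry":0,"rz":0,"fingers":0},{"dx":0,"dy":0,"dz":-0.235,"rx":0,"ry":0,"rz":0,"fingers":0},{"dx":0,"dy":0,"dz":-0.24,"rx":0,"ry":0,"rz":0,"fingers":0}]'; python3 - <<'E'
from h import *
S=[(cam("side"),sensors.observe())[1] for _ in range(8)]
T=np.mean([s['tool_pos'] for s in S],0); print(T,np.mean([s['ft_force'] for s in S],0))
a=cam("side"); print([(np.round(b["rect"]),b["confidence"]) for b in vision.boxes_of(a,"globe")])
print(proj(a,T-[0,0,272.8+56]))
M=R.from_quat(S[-1]['tcp_rot']).as_matrix(); print(np.degrees(np.arctan2(M[1,0],M[0,0])))
E
```

```text
clock: 12.23
tool_pos: [536.8, -214.9, 370.5]
tcp_rot: [0.807, 0.591, -0.0, -0.0]
ft_force: [0.7, -0.6, -3.5]
opening: 20.7
grasp_force: 58.6
clock: 13.07
tool_pos: [537.2, -214.7, 431.6]
tcp_rot: [0.807, 0.591, 0.0, 0.001]
ft_force: [0.0, -0.5, -4.6]
opening: 20.5
grasp_force: 58.5
[ 536.93553841 -214.87680512  430.3855992 ] [-0.0460553  -0.0668057  -4.24267184]
[(array([305., 166.,  13.,  24.]), 0.69), (array([336., 166.,  27.,  44.]), 0.6), (array([308., 208.,  14.,  14.]), 0.49), (array([259., 211.,  66.,  72.]), 0.2)]
[310.8069613  175.47101984]
72.43344590745981
```

It hangs: the force changed by 3.0 N and the globe's box rose to (311,178). Next I raise it and carry it to the tub.

```bash
python3 -m handwheel '[{"dx":0,"dy":0,"dz":-0.01,"rx":0,"ry":0,"rz":0,"fingers":0},{"dx":0,"dy":0,"dz":-0.03,"rx":0,"ry":0,"rz":0,"fingers":0},{"dx":0,"dy":0,"dz":-0.06,"rx":0,"ry":0,"rz":0,"fingers":0},{"dx":0,"dy":0,"dz":-0.1,"rx":0,"ry":0,"rz":0,"fingers":0},{"dx":0.01,"dy":-0.002,"dz":-0.14,"rx":0,"ry":0,"rz":0,"fingers":0},{"dx":0.03,"dy":-0.007,"dz":-0.18,"rx":0,"ry":0,"rz":0,"fingers":0},{"dx":0.06,"dy":-0.014,"dz":-0.22,"rx":0,"ry":0,"rz":0,"fingers":0},{"dx":0.1,"dy":-0.023,"dz":-0.255,"rx":0,"ry":0,"rz":0,"fingers":0},{"dx":0.15,"dy":-0.035,"dz":-0.28,"rx":0,"ry":0,"rz":0,"fingers":0},{"dx":0.2,"dy":-0.046,"dz":-0.3,"rx":0,"ry":0,"rz":0,"fingers":0}]';python3 -m handwheel '[{"dx":0.055,"dy":-0.013,"dz":0,"rx":0,"ry":0,"rz":0,"fingers":0},{"dx":0.115,"dy":-0.027,"dz":0,"rx":0,"ry":0,"rz":0,"fingers":0},{"dx":0.175,"dy":-0.041,"dz":0,"rx":0,"ry":0,"rz":0,"fingers":0},{"dx":0.235,"dy":-0.055,"dz":0,"rx":0,"ry":0,"rz":0,"fingers":0},{"dx":0.295,"dy":-0.068,"dz":0,"rx":0,"ry":0,"rz":0,"fingers":0},{"dx":0.355,"dy":-0.082,"dz":0,"rx":0,"ry":0,"rz":0,"fingers":0},{"dx":0.415,"dy":-0.096,"dz":0,"rx":0,"ry":0,"rz":0,"fingers":0},{"dx":0.475,"dy":-0.11,"dz":0,"rx":0,"ry":0,"rz":0,"fingers":0},{"dx":0.535,"dy":-0.124,"dz":0,"rx":0,"ry":0,"rz":0,"fingers":0},{"dx":0.59,"dy":-0.137,"dz":0,"rx":0,"ry":0,"rz":0,"fingers":0}]';python3 -m handwheel '[{"dx":0.05,"dy":-0.012,"dz":0,"rx":0,"ry":0,"rz":0,"fingers":0},{"dx":0.095,"dy":-0.022,"dz":0,"rx":0,"ry":0,"rz":0,"fingers":0},{"dx":0.135,"dy":-0.031,"dz":0,"rx":0,"ry":0,"rz":0,"fingers":0},{"dx":0.17,"dy":-0.039,"dz":0,"rx":0,"ry":0,"rz":0,"fingers":0},{"dx":0.2,"dy":-0.046,"dz":0,"rx":0,"ry":0,"rz":0,"fingers":0},{"dx":0.225,"dy":-0.052,"dz":0,"rx":0,"ry":0,"rz":0,"fingers":0},{"dx":0.245,"dy":-0.057,"dz":0,"rx":0,"ry":0,"rz":0,"fingers":0},{"dx":0.26,"dy":-0.06,"dz":0,"rx":0,"ry":0,"rz":0,"fingers":0},{"dx":0.268,"dy":-0.062,"dz":0,"rx":0,"ry":0,"rz":0,"fingers":0},{"dx":0.268,"dy":-0.062,"dz":0,"rx":0,"ry":0,"rz":0,"fingers":0}]'; python3 - <<'E'
from h import *
S=[(cam("side"),sensors.observe())[1] for _ in range(8)]
T=np.mean([s['tool_pos'] for s in S],0); print(T,np.mean([s['ft_force'] for s in S],0),S[-1]['joint_pos'])
a=cam("side")
M=R.from_quat(S[-1]['tcp_rot']).as_matrix(); print(M.T@(np.array([558.5,55.7,0])-T)/250)
u,v=proj(a,T-[0,0,330]).astype(int)
cv2.imwrite("pics/g6.png",cv2.resize(a["image"][v-50:v+60,u-60:u+60],(480,440),interpolation=2)[:,:,::-1])
E
```

```text
clock: 14.4
tool_pos: [541.3, -161.5, 506.9]
tcp_rot: [0.806, 0.591, 0.001, 0.0]
ft_force: [0.8, 0.2, -4.7]
opening: 20.7
grasp_force: 58.6
clock: 15.23
tool_pos: [552.5, -10.1, 505.2]
tcp_rot: [0.806, 0.592, -0.0, -0.0]
ft_force: [-0.2, -0.1, -4.7]
opening: 20.8
grasp_force: 58.6
clock: 16.07
tool_pos: [558.5, 56.1, 505.6]
tcp_rot: [0.807, 0.591, 0.0, -0.0]
ft_force: [-0.0, -0.1, -5.3]
opening: 20.5
grasp_force: 58.6
[558.53944549  55.30708467 505.59381785] [ 5.22424101e-02 -3.73387345e-03 -4.52998888e+00] [ 0.49728103  0.4577616  -0.99095622  1.24639317  0.37943808  1.62735657
 -0.72758384]
[ 1.76416825e-03 -6.08774800e-04  2.02237503e+00]
```

View pics/g6.png

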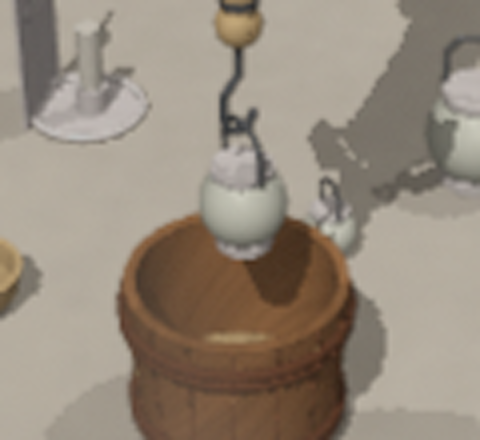

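The globe hangs upright over the tub's mouth (ball at (243,205), rim centre about (237,285)). I lower it to just above the highest possible bottom.

```bash
python3 -m handwheel '[{"dx":0,"dy":0,"dz":0.01,"rx":0,"ry":0,"rz":0,"fingers":0},{"dx":0,"dy":0,"dz":0.035,"rx":0,"ry":0,"rz":0,"fingers":0},{"dx":0,"dy":0,"dz":0.075,"rx":0,"ry":0,"rz":0,"fingers":0},{"dx":0,"dy":0,"dz":0.125,"rx":0,"ry":0,"rz":0,"fingers":0},{"dx":0,"dy":0,"dz":0.18,"rx":0,"ry":0,"rz":0,"fingers":0},{"dx":0,"dy":0,"dz":0.235,"rx":0,"ry":0,"rz":0,"fingers":0},{"dx":0,"dy":0,"dz":0.285,"rx":0,"ry":0,"rz":0,"fingers":0},{"dx":0,"dy":0,"dz":0.325,"rx":0,"ry":0,"rz":0,"fingers":0},{"dx":0,"dy":0,"dz":0.35,"rx":0,"ry":0,"rz":0,"fingers":0},{"dx":0,"dy":0,"dz":0.36,"rx":0,"ry":0,"rz":0,"fingers":0}]';python3 -m handwheel '[{"dx":0,"dy":0,"dz":0.01,"rx":0,"ry":0,"rz":0,"fingers":0},{"dx":0,"dy":0,"dz":0.02,"rx":0,"ry":0,"rz":0,"fingers":0},{"dx":0,"dy":0,"dz":0.03,"rx":0,"ry":0,"rz":0,"fingers":0},{"dx":0,"dy":0,"dz":0.03,"rx":0,"ry":0,"rz":0,"fingers":0}]'; python3 -c "
from h import *
S=[(cam('side'),sensors.observe())[1] for _ in range(8)]
print(np.mean([s['tool_pos'] for s in S],0),np.mean([s['ft_force'] for s in S],0))"
```

```text
clock: 17.35
tool_pos: [558.1, 55.4, 414.0]
tcp_rot: [0.807, 0.591, -0.001, -0.001]
ft_force: [0.3, -0.2, -4.3]
opening: 20.6
grasp_force: 58.6
clock: 17.68
tool_pos: [558.5, 55.9, 408.1]
tcp_rot: [0.807, 0.591, 0.0, 0.0]
ft_force: [-0.4, 0.5, -4.2]
opening: 20.8
grasp_force: 58.6
[558.50991433  55.86166081 408.3948536 ] [-0.07022361 -0.1233531  -4.87045271]
```

```bash
python3 -m handwheel '[{"dx":0,"dy":0,"dz":0.008,"rx":0,"ry":0,"rz":0,"fingers":0},{"dx":0,"dy":0,"dz":0.016,"rx":0,"ry":0,"rz":0,"fingers":0},{"dx":0,"dy":0,"dz":0.024,"rx":0,"ry":0,"rz":0,"fingers":0},{"dx":0,"dy":0,"dz":0.024,"rx":0,"ry":0,"rz":0,"fingers":0}]' | grep -E "tool_pos|ft_"; python3 -m handwheel '[{"dx":0,"dy":0,"dz":0.008,"rx":0,"ry":0,"rz":0,"fingers":0},{"dx":0,"dy":0,"dz":0.016,"rx":0,"ry":0,"rz":0,"fingers":0},{"dx":0,"dy":0,"dz":0.024,"rx":0,"ry":0,"rz":0,"fingers":0},{"dx":0,"dy":0,"dz":0.024,"rx":0,"ry":0,"rz":0,"fingers":0}]'| grep -E "tool_pos|ft_"; python3 -c "
from h import *
S=[(cam('side'),sensors.observe())[1] for _ in range(8)]
print(np.mean([s['tool_pos'] for s in S],0),np.mean([s['ft_force'] for s in S],0))"
```

```text
tool_pos: [558.3, 55.6, 401.4]
ft_force: [0.1, -0.1, -4.4]
tool_pos: [558.3, 55.7, 395.5]
ft_force: [0.2, 0.6, -4.3]
[558.45220426  55.80736639 396.1409921 ] [-0.22127598  0.04601461 -4.47680164]
```

```bash
python3 -m handwheel '[{"dx":0,"dy":0,"dz":0.008,"rx":0,"ry":0,"rz":0,"fingers":0},{"dx":0,"dy":0,"dz":0.016,"rx":0,"ry":0,"rz":0,"fingers":0},{"dx":0,"dy":0,"dz":0.024,"rx":0,"ry":0,"rz":0,"fingers":0},{"dx":0,"dy":0,"dz":0.024,"rx":0,"ry":0,"rz":0,"fingers":0}]' | grep -E "tool_pos|ft_"; python3 -m handwheel '[{"dx":0,"dy":0,"dz":0.008,"rx":0,"ry":0,"rz":0,"fingers":0},{"dx":0,"dy":0,"dz":0.016,"rx":0,"ry":0,"rz":0,"fingers":0},{"dx":0,"dy":0,"dz":0.016,"rx":0,"ry":0,"rz":0,"fingers":0}]'| grep -E "tool_pos|ft_"; python3 -c "
from h import *
S=[(cam('side'),sensors.observe())[1] for _ in range(8)]
print(np.mean([s['tool_pos'] for s in S],0),np.mean([s['ft_force'] for s in S],0))"
```

```text
tool_pos: [558.3, 55.7, 389.4]
ft_force: [-0.5, -0.3, -5.8]
tool_pos: [558.3, 55.7, 385.6]
ft_force: [-0.8, 0.1, -4.9]
[558.45325347  55.80410382 386.13889841] [-0.15079184  0.01841551 -4.86267062]
```

```bash
python3 -m handwheel '[{"dx":0,"dy":0,"dz":0.008,"rx":0,"ry":0,"rz":0,"fingers":0},{"dx":0,"dy":0,"dz":0.016,"rx":0,"ry":0,"rz":0,"fingers":0},{"dx":0,"dy":0,"dz":0.02,"rx":0,"ry":0,"rz":0,"fingers":0},{"dx":0,"dy":0,"dz":0.02,"rx":0,"ry":0,"rz":0,"fingers":0}]' | grep -E "tool_pos|ft_"; python3 -m handwheel '[{"dx":0,"dy":0,"dz":0.008,"rx":0,"ry":0,"rz":0,"fingers":0},{"dx":0,"dy":0,"dz":0.016,"rx":0,"ry":0,"rz":0,"fingers":0},{"dx":0,"dy":0,"dz":0.016,"rx":0,"ry":0,"rz":0,"fingers":0}]'| grep -E "tool_pos|ft_"; python3 -c "
from h import *
S=[(cam('side'),sensors.observe())[1] for _ in range(8)]
print(np.mean([s['tool_pos'] for s in S],0),np.mean([s['ft_force'] for s in S],0))"
```

```text
tool_pos: [558.6, 55.9, 381.5]
ft_force: [-0.7, -0.2, -0.6]
tool_pos: [558.4, 55.8, 376.9]
ft_force: [0.1, -0.1, -1.8]
[558.46182522  55.81384585 377.16032981] [ 0.12519798  0.07059407 -1.10863467]
```

The fz change shows it landed between TCP z 386 and 381. I slacken to about 369, then slip the hook out backwards along the bail's x axis.

```bash
python3 -m handwheel '[{"dx":0,"dy":0,"dz":0.01,"rx":0,"ry":0,"rz":0,"fingers":0},{"dx":0,"dy":0,"dz":0.02,"rx":0,"ry":0,"rz":0,"fingers":0},{"dx":0,"dy":0,"dz":0.03,"rx":0,"ry":0,"rz":0,"fingers":0},{"dx":0,"dy":0,"dz":0.034,"rx":0,"ry":0,"rz":0,"fingers":0},{"dx":0,"dy":0,"dz":0.034,"rx":0,"ry":0,"rz":0,"fingers":0}]' | grep -E "tool_pos|ft_"; python3 - <<'E'
from h import *
S=[(cam('side'),sensors.observe())[1] for _ in range(6)]
T=np.mean([s['tool_pos'] for s in S],0);print(T,np.mean([s['ft_force'] for s in S],0))
a=cam("side");u,v=proj(a,T-[0,0,270]).astype(int)
cv2.imwrite("pics/g7.png",cv2.resize(a["image"][v-30:v+40,u-40:u+40],(480,420),interpolation=2)[:,:,::-1])
E
```

```text
tool_pos: [558.3, 55.7, 368.1]
ft_force: [0.5, 0.2, -1.5]
[558.45313642  55.81856748 368.6372861 ] [-0.30678971 -0.09918602 -1.16238102]
```

View pics/g7.png

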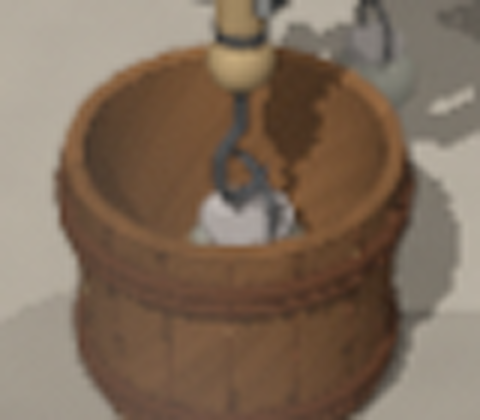

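The J sits low in the bail at (240,190), its bottom just over the cap at (240,215), and the globe is upright. The hook can come out now.

```bash
python3 -m handwheel '[{"dx":0.012,"dy":0.007,"dz":0,"rx":0,"ry":0,"rz":0,"fingers":0},{"dx":0.025,"dy":0.015,"dz":0,"rx":0,"ry":0,"rz":0,"fingers":0},{"dx":0.04,"dy":0.025,"dz":0,"rx":0,"ry":0,"rz":0,"fingers":0},{"dx":0.055,"dy":0.034,"dz":0,"rx":0,"ry":0,"rz":0,"fingers":0},{"dx":0.07,"dy":0.043,"dz":0,"rx":0,"ry":0,"rz":0,"fingers":0},{"dx":0.085,"dy":0.052,"dz":0,"rx":0,"ry":0,"rz":0,"fingers":0},{"dx":0.1,"dy":0.061,"dz":0,"rx":0,"ry":0,"rz":0,"fingers":0},{"dx":0.104,"dy":0.064,"dz":0,"rx":0,"ry":0,"rz":0,"fingers":0},{"dx":0.104,"dy":0.064,"dz":0,"rx":0,"ry":0,"rz":0,"fingers":0}]'; python3 - <<'E'
from h import *
S=[(cam('side'),sensors.observe())[1] for _ in range(6)]
T=np.mean([s['tool_pos'] for s in S],0);print(T,np.mean([s['ft_force'] for s in S],0))
a=cam("side"); print(*fit_hook(a,T)[:4],sep="\n")
print([(np.round(b["rect"]),b["confidence"]) for b in vision.boxes_of(a,"globe")])
E
```

```text
clock: 22.63
tool_pos: [581.8, 76.3, 368.5]
tcp_rot: [0.807, 0.591, 0.0, -0.0]
ft_force: [-0.2, -0.3, -1.2]
opening: 20.9
grasp_force: 58.6
[581.49625606  75.66118781 368.5865214 ] [-0.2328105  -0.23594619 -1.46790682]
(75.7262954711914, 240, -2, 2)
(75.74308013916016, 235, -2, 2)
(75.77555847167969, 245, -2, 2)
(75.87889862060547, 235, -2, 4)
[(array([340., 167.,  22.,  41.]), 0.97), (array([306., 209.,  16.,  15.]), 0.55), (array([284., 234.,  16.,  14.]), 0.54)]
```

```bash
python3 -m handwheel '[{"dx":0,"dy":0,"dz":-0.01,"rx":0,"ry":0,"rz":0,"fingers":0},{"dx":0,"dy":0,"dz":-0.025,"rx":0,"ry":0,"rz":0,"fingers":0},{"dx":0,"dy":0,"dz":-0.045,"rx":0,"ry":0,"rz":0,"fingers":0},{"dx":0,"dy":0,"dz":-0.065,"rx":0,"ry":0,"rz":0,"fingers":0},{"dx":0,"dy":0,"dz":-0.085,"rx":0,"ry":0,"rz":0,"fingers":0},{"dx":0,"dy":0,"dz":-0.1,"rx":0,"ry":0,"rz":0,"fingers":0},{"dx":0,"dy":0,"dz":-0.1,"rx":0,"ry":0,"rz":0,"fingers":0}]'; python3 - <<'E'
from h import *
S=[(cam('side'),sensors.observe())[1] for _ in range(6)]
T=np.mean([s['tool_pos'] for s in S],0);print(T,np.mean([s['ft_force'] for s in S],0))
a=cam("side")
print([(np.round(b["rect"]),b["confidence"]) for b in vision.boxes_of(a,"globe")])
E
```

```text
clock: 23.62
tool_pos: [581.8, 76.1, 395.0]
tcp_rot: [0.807, 0.591, 0.001, 0.0]
ft_force: [0.5, -1.1, -1.0]
opening: 20.7
grasp_force: 58.6
[581.51736082  75.74831728 393.61045942] [-0.03239513  0.27103864 -1.03852173]
[(array([339., 168.,  23.,  44.]), 0.62), (array([286., 229.,  16.,  20.]), 0.47)]
```

```bash
python3 -m handwheel '[{"dx":0,"dy":0,"dz":-0.05,"rx":0,"ry":0,"rz":0,"fingers":0},{"dx":0,"dy":0,"dz":-0.13,"rx":0,"ry":0,"rz":0,"fingers":0},{"dx":0,"dy":0,"dz":-0.21,"rx":0,"ry":0,"rz":0,"fingers":0},{"dx":0,"dy":0,"dz":-0.27,"rx":0,"ry":0,"rz":0,"fingers":0},{"dx":0.02,"dy":-0.05,"dz":-0.28,"rx":0,"ry":0,"rz":0.05,"fingers":0},{"dx":0.06,"dy":-0.15,"dz":-0.28,"rx":0,"ry":0,"rz":0.105,"fingers":0},{"dx":0.1,"dy":-0.25,"dz":-0.28,"rx":0,"ry":0,"rz":0.16,"fingers":0},{"dx":0.14,"dy":-0.35,"dz":-0.28,"rx":0,"ry":0,"rz":0.215,"fingers":0},{"dx":0.18,"dy":-0.45,"dz":-0.28,"rx":0,"ry":0,"rz":0.27,"fingers":0},{"dx":0.22,"dy":-0.55,"dz":-0.28,"rx":0,"ry":0,"rz":0.325,"fingers":0}]'; python3 -m handwheel '[{"dx":0,"dy":0,"dz":0,"rx":0,"ry":0,"rz":0.055,"fingers":0},{"dx":0,"dy":0,"dz":0,"rx":0,"ry":0,"rz":0.11,"fingers":0},{"dx":0,"dy":0,"dz":0,"rx":0,"ry":0,"rz":0.165,"fingers":0},{"dx":0,"dy":0,"dz":0,"rx":0,"ry":0,"rz":0.172,"fingers":0},{"dx":0,"dy":0,"dz":0,"rx":0,"ry":0,"rz":0.172,"fingers":0}]'; python3 - <<'E'
from h import *
S=[(cam('side'),sensors.observe())[1] for _ in range(6)]
T=np.mean([s['tool_pos'] for s in S],0);o=S[-1]
a=cam("side"); print(T,o['joint_pos'],*fit_hook(a,T)[:4],sep="\n")
M=R.from_quat(o['tcp_rot']).as_matrix()
print(np.degrees(np.arctan2(M[1,0],M[0,0])),M.T@(np.array([458.4,175.7,387])-T)/250)
print([(np.round(b["rect"]),b["confidence"]) for b in vision.boxes_of(a,"globe")])
t=cam("top");print([(np.round(b["rect"]),b["confidence"]) for b in vision.boxes_of(t,"globe")])
cv2.imwrite("pics/x.png",t["image"][:,:,::-1])
E
```

```text
clock: 24.85
tool_pos: [465.8, 170.5, 463.5]
tcp_rot: [0.959, 0.285, -0.0, 0.0]
ft_force: [0.5, 1.2, -1.3]
opening: 20.5
grasp_force: 58.8
clock: 25.27
tool_pos: [466.9, 169.8, 463.6]
tcp_rot: [0.994, 0.113, 0.0, 0.0]
ft_force: [0.5, -0.5, -0.6]
opening: 20.1
grasp_force: 58.8
[467.08152033 169.68687547 463.54106869]
[ 0.28591065  0.26558117 -0.84047598  1.51590726  0.19800012  1.44875182
 -1.90802997]
(86.77864837646484, 155, 0, 0)
(86.82818603515625, 155, 0, 2)
(86.97628021240234, 160, 0, 0)
(86.99303436279297, 160, 0, 2)
12.83518505132001 [-0.02844106 -0.03109654  0.30617821]
[(array([338., 168.,  23.,  41.]), 0.7), (array([308., 209.,  14.,  16.]), 0.43)]
[(array([263., 235.,  27.,  21.]), 0.8), (array([389., 283.,  33.,  33.]), 0.73), (array([344., 249.,  17.,  18.]), 0.46)]
```

```bash
python3 -m handwheel '[{"dx":-0.028,"dy":-0.031,"dz":0.05,"rx":0,"ry":0,"rz":0,"fingers":0},{"dx":-0.028,"dy":-0.031,"dz":0.12,"rx":0,"ry":0,"rz":0,"fingers":0},{"dx":-0.028,"dy":-0.031,"dz":0.19,"rx":0,"ry":0,"rz":0,"fingers":0},{"dx":-0.028,"dy":-0.031,"dz":0.26,"rx":0,"ry":0,"rz":0,"fingers":0},{"dx":-0.028,"dy":-0.031,"dz":0.306,"rx":0,"ry":0,"rz":0,"fingers":0},{"dx":-0.028,"dy":-0.031,"dz":0.306,"rx":0,"ry":0,"rz":0,"fingers":0},{"dx":-0.028,"dy":-0.031,"dz":0.306,"rx":0,"ry":0,"rz":0,"fingers":0}]'; python3 - <<'E'
from h import *
S=[(cam('side'),sensors.observe())[1] for _ in range(6)]
T=np.mean([s['tool_pos'] for s in S],0);o=S[-1];M=R.from_quat(o['tcp_rot']).as_matrix()
print(T,M.T@(np.array([450.3,305.4,387])-T)/250)
t=cam("top");b=vision.boxes_of(t,"globe")[0]["rect"];print(b,at_z(t,b[0]+b[2]/2,b[1]+b[3]/2,60),proj(t,[558.4,55.8,60]))
E
```

```text
clock: 26.35
tool_pos: [458.5, 175.6, 386.9]
tcp_rot: [0.994, 0.112, -0.001, 0.0]
ft_force: [0.8, -0.0, -1.6]
opening: 20.6
grasp_force: 58.8
[458.83133101 175.96878526 388.0845337 ] [ 0.08133965 -0.51243118  0.0045317 ]
[386.1, 283.4, 34.0, 29.5] [ 418.16706059 -226.68965531   60.        ] [274.21046265 245.67495535]
```

The globe shows at top (276,245) against an expected (274,246), so it stands centred. Next the hook goes into the fork.

```bash
python3 -m handwheel '[{"dx":0.01,"dy":-0.06,"dz":0.004,"rx":0,"ry":0,"rz":0,"fingers":0},{"dx":0.022,"dy":-0.14,"dz":0.004,"rx":0,"ry":0,"rz":0,"fingers":0},{"dx":0.035,"dy":-0.22,"dz":0.004,"rx":0,"ry":0,"rz":0,"fingers":0},{"dx":0.046,"dy":-0.29,"dz":0.004,"rx":0,"ry":0,"rz":0,"fingers":0},{"dx":0.057,"dy":-0.36,"dz":0.004,"rx":0,"ry":0,"rz":0,"fingers":0},{"dx":0.067,"dy":-0.42,"dz":0.004,"rx":0,"ry":0,"rz":0,"fingers":0},{"dx":0.076,"dy":-0.48,"dz":0.004,"rx":0,"ry":0,"rz":0,"fingers":0},{"dx":0.081,"dy":-0.512,"dz":0.004,"rx":0,"ry":0,"rz":0,"fingers":0},{"dx":0.081,"dy":-0.512,"dz":0.004,"rx":0,"ry":0,"rz":0,"fingers":0},{"dx":0.081,"dy":-0.512,"dz":0.004,"rx":0,"ry":0,"rz":0,"fingers":0}]'; python3 - <<'E'
from h import *
S=[(cam('side'),sensors.observe())[1] for _ in range(6)]
T=np.mean([s['tool_pos'] for s in S],0);o=S[-1];M=R.from_quat(o['tcp_rot']).as_matrix()
print(T,np.mean([s['ft_force'] for s in S],0),M.T@(np.array([450.2,305.4,360.8])-T)/250)
E
```

```text
clock: 27.58
tool_pos: [449.9, 304.9, 386.1]
tcp_rot: [0.994, 0.112, -0.0, 0.0]
ft_force: [0.3, -1.5, -1.5]
opening: 20.7
grasp_force: 58.8
[450.40226763 303.92888817 386.03588762] [ 0.00219066  0.24232748 -1.07984943] [ 0.00049698 -0.00598523  0.10093964]
```

```bash
python3 -m handwheel '[{"dx":0,"dy":-0.006,"dz":0.015,"rx":0,"ry":0,"rz":0,"fingers":0},{"dx":0,"dy":-0.006,"dz":0.03,"rx":0,"ry":0,"rz":0,"fingers":0},{"dx":0,"dy":-0.006,"dz":0.045,"rx":0,"ry":0,"rz":0,"fingers":0},{"dx":0,"dy":-0.006,"dz":0.06,"rx":0,"ry":0,"rz":0,"fingers":0},{"dx":0,"dy":-0.006,"dz":0.075,"rx":0,"ry":0,"rz":0,"fingers":0},{"dx":0,"dy":-0.006,"dz":0.085,"rx":0,"ry":0,"rz":0,"fingers":0},{"dx":0,"dy":-0.006,"dz":0.095,"rx":0,"ry":0,"rz":0,"fingers":0},{"dx":0,"dy":-0.006,"dz":0.095,"rx":0,"ry":0,"rz":0,"fingers":0}]'; python3 - <<'E'
from h import *
S=[(cam('side'),sensors.observe())[1] for _ in range(6)]
T=np.mean([s['tool_pos'] for s in S],0)
print(T,np.mean([s['ft_force'] for s in S],0))
E
```

```text
clock: 28.55
tool_pos: [449.9, 306.3, 362.1]
tcp_rot: [0.994, 0.111, 0.0, 0.0]
ft_force: [0.5, 0.2, -0.5]
opening: 20.6
grasp_force: 58.9
[449.63466073 306.46017392 362.42174778] [ 0.1311041  -0.3652207  -1.11972075]
```

```bash
python3 -m handwheel '[{"dx":0,"dy":0.003,"dz":0.004,"rx":0,"ry":0,"rz":0,"fingers":0},{"dx":0,"dy":0.003,"dz":0.008,"rx":0,"ry":0,"rz":0,"fingers":0},{"dx":0,"dy":0.003,"dz":0.008,"rx":0,"ry":0,"rz":0,"fingers":0}]'; python3 - <<'E'
from h import *
S=[(cam('side'),sensors.observe())[1] for _ in range(6)]
T=np.mean([s['tool_pos'] for s in S],0)
print(T,np.mean([s['ft_force'] for s in S],0))
E
```

```text
clock: 29.1
tool_pos: [450.0, 305.9, 361.3]
tcp_rot: [0.994, 0.111, 0.001, -0.0]
ft_force: [0.2, -0.5, 3.8]
opening: 20.5
grasp_force: 59.2
[450.01461534 305.93719697 361.22773761] [ 0.61178125 -0.63789883  5.42023473]
```

The collar rests on the fork at the pick-up height. I release and go up.

```bash
python3 -m handwheel '[{"dx":0,"dy":0,"dz":-0.003,"rx":0,"ry":0,"rz":0,"fingers":0.28},{"dx":0,"dy":0,"dz":-0.003,"rx":0,"ry":0,"rz":0,"fingers":0.4},{"dx":0,"dy":0,"dz":-0.003,"rx":0,"ry":0,"rz":0,"fingers":0.55},{"dx":0,"dy":0,"dz":-0.003,"rx":0,"ry":0,"rz":0,"fingers":0.65},{"dx":0,"dy":0,"dz":-0.003,"rx":0,"ry":0,"rz":0,"fingers":0.65}]'; python3 - <<'E'
from h import *
S=[(cam('side'),sensors.observe())[1] for _ in range(6)]
T=np.mean([s['tool_pos'] for s in S],0)
print(T,np.mean([s['ft_force'] for s in S],0))
p=cam("side"); print([(np.round(b["rect"]),b["confidence"]) for b in vision.boxes_of(p,"lamphook_collar")])
E
python3 -m handwheel '[{"dx":0,"dy":0,"dz":-0.04,"rx":0,"ry":0,"rz":0,"fingers":0.65},{"dx":0,"dy":0,"dz":-0.1,"rx":0,"ry":0,"rz":0,"fingers":0.65},{"dx":0,"dy":0,"dz":-0.17,"rx":0,"ry":0,"rz":0,"fingers":0.65},{"dx":0,"dy":0,"dz":-0.25,"rx":0,"ry":0,"rz":0,"fingers":0.65},{"dx":0,"dy":0,"dz":-0.33,"rx":0,"ry":0,"rz":0,"fingers":0.65},{"dx":0,"dy":0,"dz":-0.41,"rx":0,"ry":0,"rz":0,"fingers":0.65},{"dx":0,"dy":0,"dz":-0.48,"rx":0,"ry":0,"rz":0,"fingers":0.65},{"dx":0,"dy":0.06,"dz":-0.48,"rx":0,"ry":0,"rz":0,"fingers":0.65},{"dx":0,"dy":0.16,"dz":-0.48,"rx":0,"ry":0,"rz":0,"fingers":0.65},{"dx":0,"dy":0.28,"dz":-0.48,"rx":0,"ry":0,"rz":0,"fingers":0.65}]'; python3 -m handwheel '[{"dx":-0.02,"dy":0.13,"dz":0,"rx":0,"ry":0,"rz":0,"fingers":0.65},{"dx":-0.06,"dy":0.27,"dz":0,"rx":0,"ry":0,"rz":0,"fingers":0.65},{"dx":-0.1,"dy":0.41,"dz":0,"rx":0,"ry":0,"rz":0,"fingers":0.65},{"dx":-0.1,"dy":0.55,"dz":0,"rx":0,"ry":0,"rz":0,"fingers":0.65},{"dx":-0.1,"dy":0.69,"dz":0,"rx":0,"ry":0,"rz":0,"fingers":0.65},{"dx":-0.1,"dy":0.83,"dz":0,"rx":0,"ry":0,"rz":0,"fingers":0.65},{"dx":-0.1,"dy":0.95,"dz":0,"rx":0,"ry":0,"rz":0,"fingers":0.65},{"dx":-0.1,"dy":1,"dz":0,"rx":0,"ry":0,"rz":0,"fingers":0.65},{"dx":-0.1,"dy":1,"dz":0,"rx":0,"ry":0,"rz":0,"fingers":0.65}]'
python3 - <<'E'
from h import *
import cv2
p,t=cam("side"),cam("top")
for n in("lamphook_grip","lamphook_collar","globe","hammer","snuffer","ladle","sconce"):
    for q,l in((p,"side"),(t,"top")): print(n,l,[(np.round(b["rect"]).astype(int).tolist(),round(b["confidence"],2)) for b in vision.boxes_of(q,n)])
for q,f,(a,b,c,d) in((p,"side",(240,310,200,350)),(t,"top",(270,320,125,185))):
    o=cv2.imread("pics/"+f+".png")[:,:,::-1]; print(f,np.abs(o[a:b,c:d].astype(int)-q["image"][a:b,c:d]).mean())
# grip top by template matching against the start pictures
for q,f,(a,b,c,d) in((p,"side",(256,302,318,340)),(t,"top",(288,308,138,172))):
    o=cv2.imread("pics/"+f+".png")[:,:,::-1]; r=cv2.matchTemplate(np.ascontiguousarray(q["image"][a-10:b+10,c-10:d+10]),np.ascontiguousarray(o[a:b,c:d]),5); print(f,cv2.minMaxLoc(r)[1],np.array(cv2.minMaxLoc(r)[3])-10)
E
```

```text
clock: 29.82
tool_pos: [449.6, 305.7, 360.7]
tcp_rot: [0.994, 0.111, -0.0, 0.0]
ft_force: [-0.7, 0.1, -1.4]
opening: 55.3
grasp_force: 0.0
[449.68197014 305.72118167 360.94287944] [-0.07338715 -0.20623942 -0.3638841 ]
[(array([324., 267.,  10.,  36.]), 0.55)]
clock: 31.05
tool_pos: [464.2, 238.9, 482.6]
tcp_rot: [0.993, 0.114, 0.001, -0.001]
ft_force: [0.2, -0.5, 0.2]
opening: 55.2
grasp_force: 0.0
clock: 31.8
tool_pos: [496.9, -16.1, 481.3]
tcp_rot: [0.994, 0.108, 0.0, 0.001]
ft_force: [-0.2, 0.0, 0.0]
opening: 55.2
grasp_force: 0.0
lamphook_grip side [([321, 254, 14, 51], 0.67)]
lamphook_grip top [([151, 288, 13, 18], 0.65)]
lamphook_collar side [([321, 254, 16, 50], 0.67)]
lamphook_collar top [([146, 291, 20, 12], 0.69), ([209, 146, 112, 32], 0.67)]
globe side [([338, 167, 24, 40], 0.82), ([309, 210, 11, 12], 0.57), ([317, 255, 17, 48], 0.23)]
globe top [([264, 234, 21, 24], 0.8), ([400, 282, 22, 31], 0.8)]
hammer side [([275, 280, 7, 22], 0.47)]
hammer top [([143, 243, 17, 19], 0.64)]
snuffer side [([226, 287, 10, 15], 0.58)]
snuffer top [([143, 198, 26, 26], 0.67)]
ladle side [([193, 218, 45, 81], 0.84)]
ladle top [([211, 149, 110, 27], 0.97), ([390, 130, 53, 60], 0.38)]
sconce side [([235, 138, 31, 60], 0.96)]
sconce top [([392, 130, 49, 60], 0.61), ([146, 243, 20, 17], 0.5)]
side 6.758412698412698
top 11.607
side 0.8907973170280457 [ 0 -1]
top 0.6039381623268127 [ 8 -1]
```

```bash
python3 - <<'E'
from h import *
p,t=cam("side"),cam("top")
def seg(im,a,b,c,d):
    h=cv2.cvtColor(np.ascontiguousarray(im),cv2.COLOR_RGB2HSV)[a:b,c:d]
    m=((h[...,0]>8)&(h[...,0]<28)&(h[...,1]>70)&(h[...,2]>60)).astype(np.uint8)
    n,_,s,ce=cv2.connectedComponentsWithStats(m); return [(s[i].tolist(),(ce[i]+[c,a]).round(1).tolist()) for i in range(1,n) if s[i][4]>8]
for q,f,r in((p,"side",(245,315,305,350)),(t,"top",(280,315,125,185))):
    o=cv2.imread("pics/"+f+".png")[:,:,::-1]
    print(f,seg(o,*r),seg(q["image"],*r))
    H=lambda i:[int(x) for x in cv2.cvtColor(np.ascontiguousarray(i),cv2.COLOR_RGB2GRAY)[297,135:175]]
    if f=="top": print(H(o),H(q["image"]),sep="\n")
E
```

```text
side [([0, 0, 13, 32, 312], [310.0, 258.1]), ([17, 16, 14, 41, 422], [328.9, 281.2])] [([0, 0, 13, 31, 312], [310.0, 257.9]), ([18, 11, 12, 35, 347], [329.0, 273.2]), ([17, 46, 14, 11, 118], [328.2, 296.0])]
top [([0, 0, 13, 10, 76], [130.2, 282.9]), ([16, 12, 23, 14, 207], [151.4, 298.4])] [([0, 0, 13, 10, 90], [129.9, 283.5]), ([25, 10, 14, 16, 171], [155.8, 297.7])]
[45, 45, 41, 41, 56, 70, 130, 170, 170, 168, 163, 161, 159, 151, 150, 155, 142, 56, 52, 54, 55, 54, 58, 54, 53, 41, 51, 67, 56, 46, 41, 38, 88, 113, 108, 110, 112, 113, 114, 112]
[46, 49, 47, 45, 58, 79, 76, 93, 115, 115, 117, 115, 115, 113, 118, 168, 172, 168, 164, 161, 156, 151, 153, 158, 151, 121, 60, 57, 61, 117, 119, 120, 121, 118, 121, 120, 120, 120, 118, 116]
```

```bash
python3 - <<'E'
from h import *
import time
def comp(q,r,z0):
    h=cv2.cvtColor(np.ascontiguousarray(q["image"]),cv2.COLOR_RGB2HSV);a,b,c,d=r
    return h[a:b,c:d]
for k in range(2):
    p,t=cam("side"),cam("top")
    # bright disc (grip top) in top view
    g=t["image"][285:312,135:175].astype(int); m=((g[...,0]-g[...,2]>60)).astype(np.uint8)
    n,_,s,ce=cv2.connectedComponentsWithStats(m); i=1+np.argmax(s[1:,4]); ct=ce[i]+[135,285]
    print(s[i],ct)
    g=p["image"][245:315,320:340].astype(int); m=((g[...,0]-g[...,2]>40)).astype(np.uint8)
    rows=[(245+y,round(320+np.flatnonzero(m[y]).mean(),1),int(m[y].sum())) for y in range(70) if m[y].any()]; print(rows[:8],rows[-14:])
    s0=(329.3,rows[0][0]+3.2)
    print("grip top",tri(ray(t,*ct),ray(p,*s0)))
    for _ in range(6): cam("side")
# expected pixel of the collar bottom/collar centre at rest
print("collar rest px",proj(p,[450.2,305.6,158]),proj(t,[450.2,305.6,158]))
E
```

```text
[15  6 11 10 94] [154.79787234 295.57446809]
[(256, np.float64(328.5), 4), (257, np.float64(329.5), 8), (258, np.float64(329.5), 10), (259, np.float64(329.5), 10), (260, np.float64(329.5), 10), (261, np.float64(329.5), 10), (262, np.float64(329.5), 10), (263, np.float64(329.5), 10)] [(287, np.float64(328.5), 10), (288, np.float64(328.5), 8), (289, np.float64(328.5), 8), (291, np.float64(323.0), 1), (292, np.float64(327.8), 5), (293, np.float64(328.0), 13), (294, np.float64(328.0), 13), (295, np.float64(328.5), 14), (296, np.float64(328.0), 13), (297, np.float64(328.5), 12), (298, np.float64(328.0), 11), (299, np.float64(328.5), 10), (300, np.float64(328.5), 8), (301, np.float64(328.0), 3)]
grip top (array([452.35493104, 289.28362228, 238.30946042]), np.float64(0.9821074472683128))
[15  6 11 10 93] [154.84946237 295.5483871 ]
[(256, np.float64(329.0), 3), (257, np.float64(329.5), 8), (258, np.float64(329.5), 10), (259, np.float64(329.5), 10), (260, np.float64(329.5), 10), (261, np.float64(329.5), 10), (262, np.float64(329.5), 10), (263, np.float64(329.5), 10)] [(287, np.float64(328.5), 10), (288, np.float64(328.5), 8), (289, np.float64(328.5), 8), (291, np.float64(323.0), 1), (292, np.float64(327.8), 5), (293, np.float64(328.0), 13), (294, np.float64(328.0), 13), (295, np.float64(328.5), 14), (296, np.float64(328.0), 13), (297, np.float64(328.5), 12), (298, np.float64(328.0), 11), (299, np.float64(328.5), 10), (300, np.float64(328.5), 8), (301, np.float64(328.0), 3)]
grip top (array([452.37975563, 289.20264657, 238.23717128]), np.float64(0.9377413954055288))
collar rest px [328.42134673 294.58988057] [156.47787875 298.93397003]
```

The hook is still. Its collar is at the resting pixel (328,295), and its tilt is about 0.19 rad, inside the 0.35 limit. The globe stands in the tub and the bystanders haven't moved, so I hand in.

```bash
python3 -c "
from station import ticket
print(ticket.job_done())"
```

```text
the job is handed in; nothing more can be done
None
```

I handed the job in (no verdict came back): the globe stands in the tub about centred, the lamp hook is back on its fork leaning about 0.19 rad (limit 0.35), and the bystanders show no visible movement.

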